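# Make up the LC and GC changeover kits

### The job

Make up the two changeover kits from the loose stock on the bench: the three-compartment tray gets the long column, lying in its long compartment, and the guard column (lying) and the amber bottle in its two small compartments, one in each; the two-compartment tray gets the tall vial and the squat jar, one in each compartment. Set everything down flat on the compartment floors, the bottle, vial and jar upright, and do not drop anything. Leave the short vial and the beaker where they stand.

Things in the scene. Friction and masses are not known exactly. Their poses are not given: they have to be found in the camera images.
- column_mid (a point): the long column: polished steel chromatography column lying on the bench, 120 mm long, tube 13 mm in diameter with a hexagonal 17 mm nut at either end (the bare tube runs 74 mm between the nuts), black plugs in its ends, a pale label round the tube, 0.13 kg. Point: its centre, 8.5 mm above what it lies on. Its x axis runs along the column
- guard_mid (a point): the guard column: the same kind of steel tube and nuts, but only 50 mm long overall; 13 mm tube just 4 mm between the two 17 mm hexagonal nuts (17 mm wide and high, each 17 mm long), so grip it across the nuts. Point: its centre, 8.5 mm above what it lies on. Its x axis runs along the column; about 0.055 kg
- bottle_mid (a point): the amber glass bottle, standing: body 46 mm in diameter up to 56 mm, then a shoulder, grey ribbed screw cap 43 mm in diameter between 72 and 95 mm, 95 mm high, about 0.14 kg. Point: on its axis, half-way up (47.5 mm). z is its axis
- vial_tall_mid (a point): the tall vial: clear glass headspace vial, standing, 23 mm in diameter, 75 mm high, with a crimped aluminium cap 20 mm in diameter, 0.035 kg. Point: on its axis, half-way up (37.5 mm). z is its axis
- jar_mid (a point): the squat white plastic jar of septa, standing: body 47 mm in diameter, lid 50 mm in diameter from 34 to 50 mm up, 50 mm high, about 0.07 kg. Point: on its axis, half-way up (25 mm). z is its axis
- vial_short_mid (a point): the short vial, which stays where it is: same glass and cap and the same 23 mm diameter as the tall one, but 45 mm high; loose. Point: on its axis, half-way up
- beaker_mid (a point): a small empty white plastic beaker, 42 mm across the rim, 60 mm high, which stays where it is; loose. Point: on its axis, half-way up
- lc_tray: the three-compartment tray: white tray, fixed to the bench, walls 18 mm high in all and 4 mm thick, floor 3 mm thick (floor surface 3 mm above the bench). Origin: centre of the underside; z up. 172 mm along its x, 158 mm along its y. On its +x side one long compartment, 80 mm (x) by 150 mm (y) clear, centred at x = +42 mm, y = 0; on its -x side two small compartments, each 80 mm (x) by 73 mm (y) clear, centred at x = -42 mm, y = +38.5 and -38.5 mm
- gc_tray: the two-compartment tray: white tray, fixed to the bench, walls 18 mm high in all and 4 mm thick, floor 3 mm thick (floor surface 3 mm above the bench). Origin: centre of the underside; z up. 88 mm along its x, 158 mm along its y. Two compartments side by side, each 80 mm (x) by 73 mm (y) clear, centred at x = 0, y = +38.5 and -38.5 mm
Not all that is in view belongs to the job. Leave any black or green look-alike of the part that bears guard_mid alone.

How it is judged:
By the outcome, as a careful person would: the job done as asked, in the order asked, and still so for the second after the job is handed in, with the robot touching nothing.
It also fails if it takes over 125 s, if anything falls off the work surface, if the arm or the gripper's body presses on something with over 40 N, if the wrist force passes 120 N, or if a joint passes its speed limit or range.

### The arm

A 6-joint arm with a two-finger parallel gripper is mounted at the origin on the work surface. World frame = base frame: x ahead of the robot, y to its left, z up, the work surface at z = 0. Lengths are in mm, angles in rad, forces in N, time in s.
With the tool pointing down it reaches from about 275 to 1000 mm from the base axis. Payload 8.4 kg.
Tool frame: the origin (TCP) lies at the very end of the fingers, on their centre line; the grasp point (between the pads) lies 19 mm behind it; z points along the fingers, y is the direction in which the jaws open and shut (so a half turn about z gives the same grasp; the last joint's range is limited). The gripper opens to 85 mm and grips with 20 to 120 N. Pads are 22 mm wide; open, the fingers measure 114 mm over their backs; the gripper's body (76 mm by 85 mm) begins 54 mm behind the grasp point. The pads swing forward as they close: fully open they stand 13 mm farther back than shut.
Start: joints at [-1.233, 0.353, 1.633, -0, 1.155, -0.002], TCP at [208.31, -589.266, 231.281] pointing down, gripper open.
Joint ranges: [-2.63, 2.63], [-0.92, 2.1], [0.06, 2.66], [-1.3, 4.44], [0, 2.69], [-3.02, 3.02]. Speed limits (rad/s): [2.22, 2.22, 2.79, 3.14, 3.14, 3.14].

### API

Orientations are given as [roll, pitch, yaw] about the fixed x, y, z axes, in that order (R = Rz(yaw) Ry(pitch) Rx(roll)).
In Python, from rig import r gives the robot as it stands.
- The arm moves only by the tool move_arm, never from a script. Its argument "increments" is a list of rows, each an object of numbers: "tx", "ty", "tz": the shift along the tool's x, y, z in cm; "rx", "ry", "rz": the turn, a rotation vector about the tool's x, y, z in degrees; "gripper": the gripper's target within -1 to 1 (fully open at 1, half-way at 0, shut at -1). A call has 1 to 12 rows; each row shifts and turns the commanded pose from where the row before left it, along the tool's axes as they then stand; what a row does not reach is not made up. A row lasts 1/10 s, in which the tool goes at most 50 mm and 8.59 degrees, less where a joint would pass 70% of its speed; a pose out of reach is approached as far as the arm can. A call is refused whole if a number of a shift passes 5 or a number of a turn 8.59, either way. A call with a gripper value outside its range is refused whole. The fingers move at their own pace and stop on an object; "squeeze" is the grip in N (left out, the last holds). Time passes only in rows, so rows that do not move let the fingers close. It gives the time, the measured TCP pose, the force and the opening at its end, in the units of the state.
- r.sense(): the state, without advancing time (a new reading comes with each control period).
- r.grab_frame(name): name is "side" or "top" or "wrist"; returns (picture, depth): 400x640x3 uint8, red, green, blue; 400x640 float32, mm along the optical axis (not along the pixel's ray), 0 where there is no reading.
- r.camera_model(name): a dict with "fx", "fy", "cx", "cy" (pixels), "R" (3x3) and "t" (3): a world point X has camera coordinates R X + t; the wrist camera has in their place "hand_eye" (4x4, takes a point from camera to tool coordinates, whose origin is the TCP and whose axes are the flange's). Camera axes: x right, y down, z forward; pixel columns grow to the right and rows downward; lengths in mm; the calibration is good to about 2 mm. A picture is of the moment at which its call begins: read the wrist's pose just before it. camera_model takes no time and is no camera call.
- r.sign_off(): hands the job in, once; it reports no verdict.
Trained networks look in the newest picture that a camera, given by its name, has taken for a name from the list of things; names that differ only in an ending like _2 or _b are one class to them, and where a whole thing is asked for, a point or a joint stands for the part that bears it (a point fixed in the world has none). Each returns a list of dicts, best first, with "confidence" (0 to 1); they miss things now and then, are a little off and sometimes report something else, mostly with a low value. They report only what shows in the picture. A call takes as long as a camera call. They do not tell look-alikes from the thing itself.
- r.cut_out(query, camera): "mask" (400x640 bool, what is visible of it) and "bbox" ([left, top, right, bottom] in pixels, round what is visible of it).
- r.place_of(query, camera): "location" ([row, column] in pixels: a listed point, or the origin of a listed thing).
The state is a dict: "clock": time; "qpos": joint angles; "qvel": joint speeds; "joint_efforts": joint torques, N m; "eef_pos": TCP position; "tcp_rot": TCP orientation; "contact_force": force on the tool from outside, world axes, zero at the start; "wrist_torque": the same for the moment, N m; "opening": opening from 0.0 (shut) to 1.0 (fully open).
Only numpy, scipy, OpenCV 4.12 (cv2) and the standard library are available. Lean on these libraries where they do the work, as an engineer would, in place of code of your own. Each camera call takes 0.05 s, during which the arm holds its last target. There are 200 camera calls.

## Working session

There is one attempt and no reset: what is moved stays moved. The work goes in short steps, Python scripts to look and compute and a tool call to move; the robot and the scene stay as the last step left them, time stands still between calls to the robot, and variables do not carry over. Pictures are saved under pics/ and viewed, about 12 in all and at most 16, crops included, and the job is handed in when it is done.

Besides the shell and the picture viewer there is one more tool, called after "Emit:" as a command line: name --argument value ..., lists and objects as JSON in quotes. move_arm: Moves the arm, as the interface text tells. Its arguments: {"type":"object","properties":{"increments":{"type":"array","items":{"type":"object","properties":{"tx":{"type":"number"},"ty":{"type":"number"},"tz":{"type":"number"},"rx":{"type":"number"},"ry":{"type":"number"},"rz":{"type":"number"},"gripper":{"type":"number"}}}},"squeeze":{"type":"number"}},"required":["increments"]}

```bash
ls; mkdir -p pics; cat > h.py <<'E'
from rig import r
import numpy as np, cv2
from scipy.spatial.transform import Rotation as Rt
def unproj(cam,row,col,d,s=None):
    m=r.camera_model(cam)
    p=np.array([(col-m['cx'])/m['fx']*d,(row-m['cy'])/m['fy']*d,d])
    if 'hand_eye' in m:
        s=s or r.sense(); H=np.array(m['hand_eye']); p=H[:3,:3]@p+H[:3,3]
        return Rt.from_euler('xyz',s['tcp_rot']).as_matrix()@p+np.array(s['eef_pos'])
    return np.array(m['R']).T@(p-np.array(m['t']))
def atz(cam,row,col,z,s=None):
    a=unproj(cam,row,col,1.,s); b=unproj(cam,row,col,1000.,s)
    return a+(b-a)*(z-a[2])/(b[2]-a[2])
def grab(cam,name):
    s=r.sense(); im,d=r.grab_frame(cam); cv2.imwrite(f'pics/{name}.png',im[:,:,::-1]); return s,im,d
E
python3 - <<'E'
from h import *
np.set_printoptions(precision=1,suppress=True)
s=r.sense(); print(s)
Z=dict(column_mid=8.5,guard_mid=8.5,bottle_mid=47.5,vial_tall_mid=37.5,jar_mid=25,vial_short_mid=22.5,beaker_mid=30,lc_tray=3,gc_tray=3)
for c in ['top','side']:
    s,im,d=grab(c,c+'0')
    for q,z in Z.items():
        for o in r.place_of(q,c)[:3]:
            y,x=o['location']; print(c,q,round(o['confidence'],2),[round(y),round(x)],atz(c,y,x,z))
    cv2.imwrite('pics/x.png',im)
E
```

```text
pics
{'clock': 0.0, 'qpos': array([-1.2,  0.4,  1.6, -0. ,  1.2, -0. ]), 'qvel': array([ 0.,  0., -0.,  0., -0., -0.]), 'joint_efforts': array([ -0. , -60.5, -34.2,  -0. ,   0. ,  -0. ]), 'eef_pos': array([ 208.1, -588.8,  230.5]), 'tcp_rot': array([-3.1,  0. ,  0.3]), 'contact_force': array([ 0.3, -0.6,  0.1]), 'wrist_torque': array([-0., -0.,  0.]), 'opening': 1.003496591659506}
top column_mid 0.75 [194, 318] [559.   -6.8   8.5]
top guard_mid 0.73 [300, 224] [334.8 196.1   8.5]
top guard_mid 0.69 [198, 261] [551.7 117.8   8.5]
top guard_mid 0.61 [148, 210] [664.7 233.2   8.5]
top bottle_mid 0.8 [139, 348] [672.4 -70.1  47.5]
top vial_tall_mid 0.72 [199, 376] [ 545.3 -128.3   37.5]
top jar_mid 0.74 [250, 282] [439.8  70.9  25. ]
top jar_mid 0.18 [138, 348] [678.6 -72.   25. ]
top vial_short_mid 0.53 [249, 348] [441.5 -68.   22.5]
top beaker_mid 0.82 [139, 287] [677.1  60.7  30. ]
top lc_tray 0.8 [231, 174] [482.8 308.4   3. ]
top gc_tray 0.82 [220, 464] [ 501.4 -321.     3. ]
side column_mid 0.67 [211, 327] [563.6  -9.2   8.5]
side guard_mid 0.73 [315, 434] [325.6 188.3   8.5]
side guard_mid 0.65 [255, 179] [807.7 173.9   8.5]
side guard_mid 0.59 [295, 239] [661.4 231.5   8.5]
side bottle_mid 0.6 [169, 280] [684.9 -68.6  47.5]
side vial_tall_mid 0.75 [166, 346] [ 551.3 -126.5   37.5]
side vial_tall_mid 0.57 [218, 255] [687.9  73.2  37.5]
side jar_mid 0.93 [245, 375] [448.   74.3  25. ]
side vial_short_mid 0.68 [198, 389] [444.8 -62.6  22.5]
side vial_short_mid 0.47 [245, 375] [449.6  70.7  22.5]
side beaker_mid 0.71 [217, 257] [689.7  62.1  30. ]
side beaker_mid 0.6 [256, 312] [555. 132.  30.]
side lc_tray 0.91 [357, 327] [482.5 304.4   3. ]
side gc_tray 0.61 [133, 382] [ 501.5 -310.5    3. ]
```

View pics/top0.png

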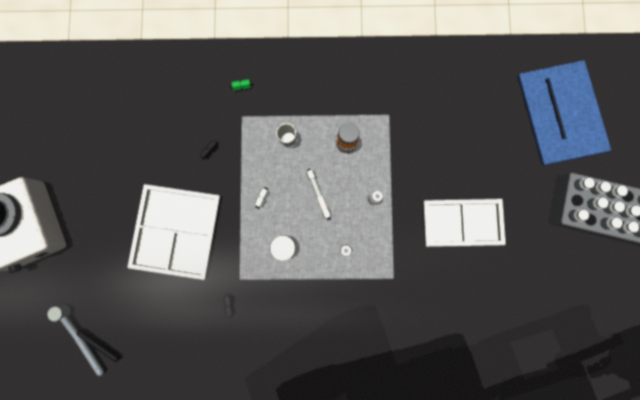

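View pics/side0.png

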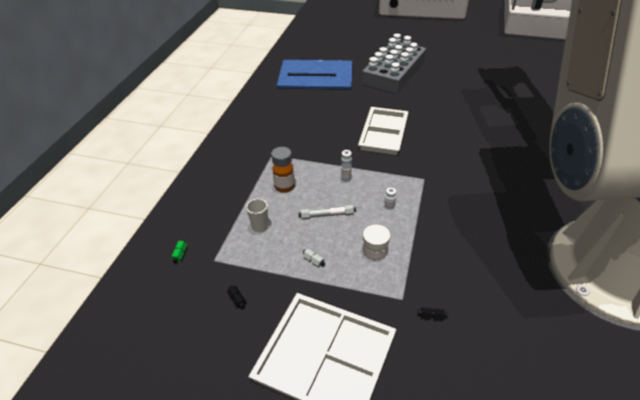

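Steel parts are clear. For the guard column, the candidates in the top view (col,row) are: steel (261,198) on the mat, black (209,148), black (228,304) and green (241,85). I choose the steel one at (261,198). The vials are tall (376,197) and short (346,250).

```bash
cat >> h.py <<'E'
def plan(x,y,z,yaw=None,vmax=4.5):
    """equal rows (tool axes, cm/deg) to TCP x,y,z, tool down, yaw in deg"""
    s=r.sense(); R=Rt.from_euler('xyz',s['tcp_rot']).as_matrix(); p=np.array(s['eef_pos'])
    y0=np.degrees(np.arctan2(R[1,0],R[0,0])); dy=0 if yaw is None else (yaw-y0+180)%360-180
    D=(np.array([x,y,z])-p)/10; n=int(max(np.ceil(np.linalg.norm(D)/vmax),np.ceil(abs(dy)/8),1))
    rz=-dy/n  # tool z is down
    R=Rt.from_euler('zx',[0,180],degrees=True).as_matrix(); 
    base=lambda a: np.array([[np.cos(a),np.sin(a),0],[np.sin(a),-np.cos(a),0],[0,0,-1]])
    A=sum(base(np.radians(y0+k*dy/n)) for k in range(n))
    t=np.linalg.solve(A,D)
    print(f'n={n} tx {t[0]:.2f} ty {t[1]:.2f} tz {t[2]:.2f} rz {rz:.2f}   yaw0 {y0:.2f} total dy {dy:.1f}  D {D*10}')
E
python3 - <<'E'
from h import *
np.set_printoptions(precision=3,suppress=True)
print(r.camera_model('wrist'))
plan(500,0,420,0)
E
```

```text
{'fx': 328.841081835557, 'fy': 328.841081835557, 'cx': 322.93190912034873, 'cy': 199.19554611248083, 'hand_eye': array([[  -0.001,   -0.966,   -0.26 ,   66.283],
       [   1.   ,   -0.001,   -0.002,    0.214],
       [   0.001,   -0.26 ,    0.966, -142.555],
       [   0.   ,    0.   ,    0.   ,    1.   ]])}
n=16 tx 2.47 ty -3.31 tz -1.18 rz 1.22   yaw0 19.47 total dy -19.5  D [291.704 589.253 188.718]
```

Emit:
move_arm --increments '[{"tx": 2.5,"ty": -3.3,"tz": -0.6,"rz": 1.22},{"tx": 2.5,"ty": -3.3,"tz": -0.6,"rz": 1.22},{"tx": 2.5,"ty": -3.3,"tz": -0.6,"rz": 1.22},{"tx": 2.5,"ty": -3.3,"tz": -0.6,"rz": 1.22},{"tx": 2.5,"ty": -3.3,"tz": -0.6,"rz": 1.22},{"tx": 2.5,"ty": -3.3,"tz": -0.6,"rz": 1.22},{"tx": 2.5,"ty": -3.3,"tz": -0.6,"rz": 1.22},{"tx": 2.5,"ty": -3.3,"tz": -0.6,"rz": 1.22}]'

```text
invalid input
```

Emit:
move_arm --increments '[{"tx": 2.5,"ty": -3.3,"tz": -0.6,"rz": 1.22},{"tx": 2.5,"ty": -3.3,"tz": -0.6,"rz": 1.22},{"tx": 2.5,"ty": -3.3,"tz": -0.6,"rz": 1.22},{"tx": 2.5,"ty": -3.3,"tz": -0.6,"rz": 1.22},{"tx": 2.5,"ty": -3.3,"tz": -0.6,"rz": 1.22},{"tx": 2.5,"ty": -3.3,"tz": -0.6,"rz": 1.22},{"tx": 2.5,"ty": -3.3,"tz": -0.6,"rz": 1.22},{"tx": 2.5,"ty": -3.3,"tz": -0.6,"rz": 1.22},{},{},{}]'

```text
invalid input
```

```bash
cat >> h.py <<'E'
Z=dict(column_mid=8.5,guard_mid=8.5,bottle_mid=47.5,vial_tall_mid=37.5,jar_mid=25,vial_short_mid=22.5,beaker_mid=30,lc_tray=3,gc_tray=3)
E
python3 - <<'E'
from h import *
np.set_printoptions(precision=1,suppress=True)
s,im,d=grab('wrist','w1'); print(s['clock'],s['eef_pos'],s['tcp_rot'])
for q,z in Z.items():
    for o in r.place_of(q,'wrist')[:2]:
        y,x=o['location']; print(q,round(o['confidence'],2),[round(y),round(x)],atz('wrist',y,x,z,s))
from itertools import product
for q in ['column_mid','guard_mid']:
    for o in r.cut_out(q,'wrist')[:3]:
        v,u=np.nonzero(o['mask']); P=np.array([atz('wrist',a,b,8.5,s)[:2] for a,b in zip(v,u)])
        c,(w,h),a=cv2.minAreaRect(P.astype(np.float32)); C=np.cov(P.T); e,V=np.linalg.eigh(C)
        print(q,o['confidence'],o['bbox'],c,w,h,a,'axis yaw',np.degrees(np.arctan2(V[1,1],V[0,1])),P.mean(0))
for q in ['lc_tray','gc_tray']:
    o=r.cut_out(q,'wrist')[0]; v,u=np.nonzero(o['mask']); P=np.array([atz('wrist',a,b,18,s)[:2] for a,b in zip(v,u)])
    print(q,o['bbox'],cv2.minAreaRect(P.astype(np.float32)))
E
```

```text
1.0 [ 208.3 -589.3  231.3] [-3.1 -0.   0.3]Traceback (most recent call last):
  File "<stdin>", line 14, in <module>
IndexError: list index out of range
```

View pics/w1.png

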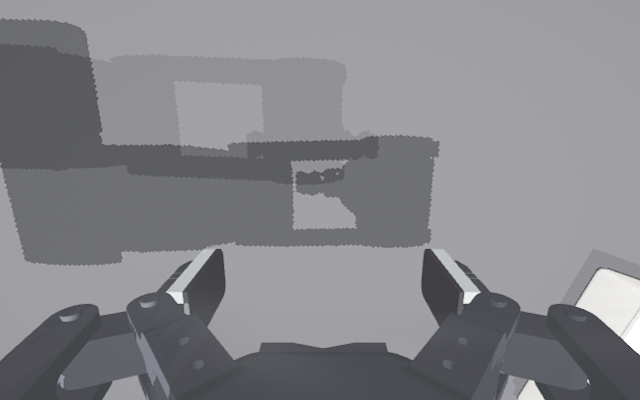

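Emit:
move_arm --increments '[{"tx": 2.5,"ty": -3.3,"tz": -0.6,"rx": 0,"ry": 0,"rz": 1.22,"gripper": 1}]'

```text
clock: 1.75
eef_pos: [220.2, -552.3, 236.6]
tcp_rot: [3.14, 0.001, 0.316]
contact_force: [1.5, -0.1, 0.7]
opening: 0.999
```

Emit:
move_arm --increments '[{"tx": 2.5,"ty": -3.3,"tz": -0.6,"rz": 1.22,"gripper": 1},{"tx": 2.5,"ty": -3.3,"tz": -0.6,"rz": 1.22,"gripper": 1},{"tx": 2.5,"ty": -3.3,"tz": -0.6,"rz": 1.22,"gripper": 1},{"tx": 2.5,"ty": -3.3,"tz": -0.6,"rz": 1.22,"gripper": 1},{"tx": 2.5,"ty": -3.3,"tz": -0.6,"rz": 1.22,"gripper": 1},{"tx": 2.5,"ty": -3.3,"tz": -0.6,"rz": 1.22,"gripper": 1},{"tx": 2.5,"ty": -3.3,"tz": -0.6,"rz": 1.22,"gripper": 1},{"tx": 2.5,"ty": -3.3,"tz": -0.6,"rz": 1.22,"gripper": 1}]'

```text
invalid input
```

Emit:
move_arm --increments '[{"tx": 2.5,"ty": -3.3,"tz": -0.6,"rx": 0,"ry": 0,"rz": 1.22,"gripper": 1},{"tx": 2.5,"ty": -3.3,"tz": -0.6,"rx": 0,"ry": 0,"rz": 1.22,"gripper": 1},{"tx": 2.5,"ty": -3.3,"tz": -0.6,"rx": 0,"ry": 0,"rz": 1.22,"gripper": 1},{"tx": 2.5,"ty": -3.3,"tz": -0.6,"rx": 0,"ry": 0,"rz": 1.22,"gripper": 1},{"tx": 2.5,"ty": -3.3,"tz": -0.6,"rx": 0,"ry": 0,"rz": 1.22,"gripper": 1},{"tx": 2.5,"ty": -3.3,"tz": -0.6,"rx": 0,"ry": 0,"rz": 1.22,"gripper": 1},{"tx": 2.5,"ty": -3.3,"tz": -0.6,"rx": 0,"ry": 0,"rz": 1.22,"gripper": 1}]'

```text
clock: 2.45
eef_pos: [332.3, -280.9, 279.8]
tcp_rot: [3.141, -0.001, 0.168]
contact_force: [0.2, 0.1, 0.2]
opening: 1.0
```

Emit:
move_arm --increments '[{"tx": 2.5,"ty": -3.3,"tz": -0.6,"rx": 0,"ry": 0,"rz": 1.22,"gripper": 1},{"tx": 2.5,"ty": -3.3,"tz": -0.6,"rx": 0,"ry": 0,"rz": 1.22,"gripper": 1},{"tx": 2.5,"ty": -3.3,"tz": -0.6,"rx": 0,"ry": 0,"rz": 1.22,"gripper": 1},{"tx": 2.5,"ty": -3.3,"tz": -0.6,"rx": 0,"ry": 0,"rz": 1.22,"gripper": 1},{"tx": 2.5,"ty": -3.3,"tz": -0.6,"rx": 0,"ry": 0,"rz": 1.22,"gripper": 1},{"tx": 2.5,"ty": -3.3,"tz": -0.6,"rx": 0,"ry": 0,"rz": 1.22,"gripper": 1},{"tx": 2.5,"ty": -3.3,"tz": -0.6,"rx": 0,"ry": 0,"rz": 1.22,"gripper": 1},{"tx": 2.5,"ty": -3.3,"tz": -0.6,"rx": 0,"ry": 0,"rz": 1.22,"gripper": 1},{"tx": 0,"ty": 0,"tz": 0,"rx": 0,"ry": 0,"rz": 0,"gripper": 1},{"tx": 0,"ty": 0,"tz": 0,"rx": 0,"ry": 0,"rz": 0,"gripper": 1}]'

```text
clock: 3.45
eef_pos: [505.9, -0.3, 327.1]
tcp_rot: [3.141, 0.001, 0.001]
contact_force: [-0.2, -1.1, -0.2]
opening: 1.001
```

```bash
cat > m.py <<'E'
from h import *
np.set_printoptions(precision=1,suppress=True)
import sys
s,im,d=grab('wrist',sys.argv[1]); print(s['clock'],s['eef_pos'],s['tcp_rot'])
for q,z in Z.items():
    for o in r.place_of(q,'wrist')[:2]:
        y,x=o['location']; print(q,round(o['confidence'],2),[round(y),round(x)],atz('wrist',y,x,z,s))
for q in ['column_mid','guard_mid']:
    for o in r.cut_out(q,'wrist')[:3]:
        v,u=np.nonzero(o['mask']); P=np.array([atz('wrist',a,b,8.5,s)[:2] for a,b in zip(v,u)])
        c,(w,h),a=cv2.minAreaRect(P.astype(np.float32)); C=np.cov(P.T); e,V=np.linalg.eigh(C)
        print(q,o['confidence'],o['bbox'],c,w,h,a,'axis yaw',np.degrees(np.arctan2(V[1,1],V[0,1])),P.mean(0))
for q in ['lc_tray','gc_tray']:
  for o in r.cut_out(q,'wrist')[:1]:
    v,u=np.nonzero(o['mask']); P=np.array([atz('wrist',a,b,18,s)[:2] for a,b in zip(v,u)])
    print(q,o['bbox'],cv2.minAreaRect(P.astype(np.float32)))
E
python3 m.py w2
```

```text
3.45 [505.9  -0.3 327.1] [3.1 0.  0. ]
column_mid 0.56 [125, 327] [553.3  -4.7   8.5]
guard_mid 0.97 [124, 239] [554.9 115.3   8.5]
guard_mid 0.67 [37, 137] [662.8 238.8   8.5]
bottle_mid 0.75 [18, 384] [675.  -70.3  47.5]
vial_tall_mid 0.61 [129, 419] [ 549.  -122.8   37.5]
jar_mid 0.87 [204, 274] [446.   68.9  25. ]
vial_short_mid 0.78 [206, 368] [441.6 -63.5  22.5]
beaker_mid 0.79 [12, 273] [686.2  60.8  30. ]
lc_tray 0.66 [172, 111] [486.3 305.2   3. ]
gc_tray 0.85 [164, 542] [ 499.1 -312.2    3. ]
column_mid 0.82 [307.2, 79.2, 342.9, 155.2] (561.9976196289062, -5.341255187988281) 117.41499328613281 18.71971893310547 21.614242553710938 axis yaw -158.75559596791533 [564.4  -4. ]
guard_mid 0.98 [122.6, 18.5, 153.1, 52.4] (663.9990844726562, 237.3588409423828) 20.17498779296875 50.836891174316406 49.02890396118164 axis yaw 138.64814644058796 [664.2 237.1]
guard_mid 0.93 [227.0, 104.9, 248.3, 141.6] (555.6871337890625, 119.36186218261719) 20.85085678100586 51.05867004394531 65.24140930175781 axis yaw 154.621661495724 [556.1 119.1]Traceback (most recent call last):
  File "m.py", line 15, in <module>
    v,u=np.nonzero(o['mask']); P=np.array([atz('wrist',a,b,18,s)[:2] for a,b in zip(v,u)])
                                           ~~~^^^^^^^^^^^^^^^^^^
  File "h.py", line 12, in atz
    a=unproj(cam,row,col,1.,s); b=unproj(cam,row,col,1000.,s)
                                  ~~~~~~^^^^^^^^^^^^^^^^^^^^^
  File "h.py", line 5, in unproj
    m=r.camera_model(cam)
ValueError: time passes only in moves, steps and waits
```

View pics/w2.png

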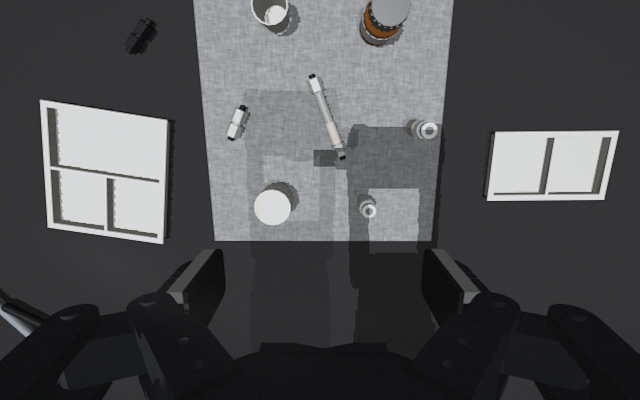

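The wrist view shows the steel guard at (237,122), the column at (327,115), the tall vial at (425,130), the short vial at (368,208), the jar at (272,205), the bottle at (385,18) and the beaker at (270,10). Both trays show whole. Next I measure the trays.

```bash
sed -i 's/    m=r.camera_model(cam)/    m=CM.setdefault(cam,None) or CM.update({cam:r.camera_model(cam)}) or CM[cam]/; s/^def unproj/CM={}\ndef unproj/' h.py
python3 - <<'E'
from h import *
np.set_printoptions(precision=1,suppress=True)
s=r.sense()
for nm,C in dict(lc=[(41,100),(168,120),(163,243),(47,228)],gc=[(489,131),(618,130),(606,200),(486,200)]).items():
    P=np.array([atz('wrist',v,u,18,s)[:2] for u,v in C]); print(nm,P.tolist(),P.mean(0))
    print([ (np.hypot(*(P[(i+1)%4]-P[i])),np.degrees(np.arctan2(*(P[(i+1)%4]-P[i])[::-1]))) for i in range(4)])
r.grab_frame('wrist')
def rect(q,cam,z):
    for o in r.cut_out(q,cam)[:1]:
        c=max(cv2.findContours(o['mask'].astype(np.uint8),0,2)[0],key=cv2.contourArea)[:,0]
        P=np.array([atz(cam,v,u,z,s)[:2] for u,v in c]); print(q,cam,cv2.minAreaRect(P.astype(np.float32)))
for q in ['lc_tray','gc_tray']: rect(q,'wrist',18)
im,d=r.grab_frame('top')
for q in ['lc_tray','gc_tray','column_mid']: rect(q,'top',18 if 'tray' in q else 8.5)
plan(530,10,200,21.5+0)
E
```

```text
lc [[586.4705367649284, 370.95573089317077], [560.4719878862537, 206.67371992578754], [383.81743748705895, 236.13422668949391], [407.60566147415216, 402.54117813911415]] [484.6 304.1]
[(np.float64(166.3264972013908), np.float64(-98.99279872627866)), (np.float64(179.0942534966324), np.float64(170.53197180781137)), (np.float64(168.0986409558875), np.float64(81.86456560847347)), (np.float64(181.6322771164619), np.float64(-10.014521295816238))]
gc [[545.1062476264482, -224.1706345946625], [546.0492217074316, -397.3818754416704], [448.46573216142815, -402.85752887773623], [448.78137391751994, -232.3268502332499]] [ 497.1 -314.2]
[(np.float64(173.21380763633593), np.float64(-89.68808086003641)), (np.float64(97.7369951069034), np.float64(-176.78835855580212)), (np.float64(170.53097076093613), np.float64(89.89394917118071)), (np.float64(96.66956681698802), np.float64(4.839919907338239))]
gc_tray wrist ((497.6863708496094, -312.1275634765625), (98.78245544433594, 171.23587036132812), 0.254986971616745)
gc_tray top ((495.4931335449219, -339.39617919921875), (97.91768646240234, 118.71334838867188), 0.8899216055870056)
n=3 tx 0.85 ty -0.26 tz 4.24 rz -7.18   yaw0 -0.04 total dy 21.5  D [  24.2   10.9 -127.2]
```

```bash
python3 - <<'E'
from h import *
plan(535,-17,180,21.6)
im,d=r.grab_frame('wrist')
for u,v in [(105,160),(103,106),(90,130),(90,250),(545,165),(515,160),(610,160)]: print(u,v,unproj('wrist',v,u,float(d[v,u])))
E
```

```text
n=4 tx 0.67 ty 0.50 tz 3.68 rz -5.41   yaw0 -0.04 total dy 21.6  D [  29.18404649  -16.05750177 -147.24928919]
105 160 [504.57434508 310.97773033   2.31592288]
103 106 [5.78775186e+02 3.02022797e+02 3.67832849e-01]
90 130 [546.64367084 323.84761159   3.38015857]
90 250 [3.64806839e+02 3.59964698e+02 1.82928512e-01]
545 165 [ 497.53682379 -312.81963668    9.85802782]
515 160 [ 503.50804864 -274.20683845    1.9096228 ]
610 160 [ 505.43927946 -396.71507965   16.61224639]
```

Emit:
move_arm --increments '[{"tx": 0.7,"ty": 0.2,"tz": 3.5,"rx": 0,"ry": 0,"rz": -5.4,"gripper": 1},{"tx": 0.7,"ty": 0.2,"tz": 3.7,"rx": 0,"ry": 0,"rz": -5.4,"gripper": 1},{"tx": 0.7,"ty": 0.2,"tz": 3.7,"rx": 0,"ry": 0,"rz": -5.4,"gripper": 1},{"tx": 0.7,"ty": 0.2,"tz": 3.7,"rx": 0,"ry": 0,"rz": -5.4,"gripper": 1},{"tx": 0,"ty": 0,"tz": 0,"rx": 0,"ry": 0,"rz": 0,"gripper": 1},{"tx": 0,"ty": 0,"tz": 0,"rx": 0,"ry": 0,"rz": 0,"gripper": 1}]'

```text
clock: 5.1
eef_pos: [534.3, -4.9, 181.6]
tcp_rot: [-3.141, 0.001, 0.373]
contact_force: [0.4, -0.1, 1.2]
opening: 1.0
```

```bash
cat > m2.py <<'E'
from h import *
import sys
np.set_printoptions(precision=1,suppress=True)
s,im,d=grab('wrist',sys.argv[1]); print(s['clock'],s['eef_pos'],s['tcp_rot'])
for q in sys.argv[2:]:
    z=Z[q]
    for o in r.place_of(q,'wrist')[:2]:
        y,x=o['location']; print(q,round(o['confidence'],2),[round(y),round(x)],atz('wrist',y,x,z,s))
    for o in r.cut_out(q,'wrist')[:2]:
        cs=cv2.findContours(o['mask'].astype(np.uint8),0,2)[0]
        c=max(cs,key=cv2.contourArea)[:,0]; P=np.array([atz('wrist',v,u,z,s)[:2] for u,v in c])
        D=d[o['mask']]; v,u=np.nonzero(o['mask']); W=np.array([unproj('wrist',a,b,float(d[a,b]),s) for a,b in zip(v,u) if d[a,b]>0])
        top=W[W[:,2]>np.percentile(W[:,2],97)-3]
        print(' mask',round(o['confidence'],2),o['bbox'],cv2.minAreaRect(P.astype(np.float32)),'depth mean',W.mean(0),'z97',np.percentile(W[:,2],97),'top c',(top.max(0)+top.min(0))/2,np.ptp(top,axis=0))
E
python3 m2.py w3 column_mid guard_mid
```

```text
5.1 [534.3  -4.9 181.6] [-3.1  0.   0.4]
column_mid 0.61 [158, 335] [558.9  -7.4   8.5]
 mask 0.9 [324.7, 91.4, 344.5, 213.2] ((561.5191650390625, -6.017261505126953), (120.52620697021484, 18.562253952026367), 21.423208236694336) depth mean [564.8  -4.1  14.3] z97 17.78167916212918 top c [562.2  -5.2  17.1] [103.2  50.7   4.7]
guard_mid 0.84 [297, 84] [320.6 190.    8.5]
guard_mid 0.66 [110, 211] [558.1 116.5   8.5]
 mask 0.97 [77.2, 271.0, 99.2, 304.8] ((332.1891784667969, 188.0724334716797), (43.789466857910156, 20.662479400634766), 7.720500946044922) depth mean [336.4 185.3  13.5] z97 18.244886032797798 top c [332.2 187.4  17.2] [30.1 15.3  3.9]
 mask 0.87 [189.8, 88.8, 230.5, 133.4] ((555.1329956054688, 119.30421447753906), (19.604373931884766, 51.375858306884766), 65.3352279663086) depth mean [556.3 117.2  14.5] z97 18.29726556043056 top c [555.9 118.2  17.3] [39.1 26.   4.1]
```

View pics/w3.png

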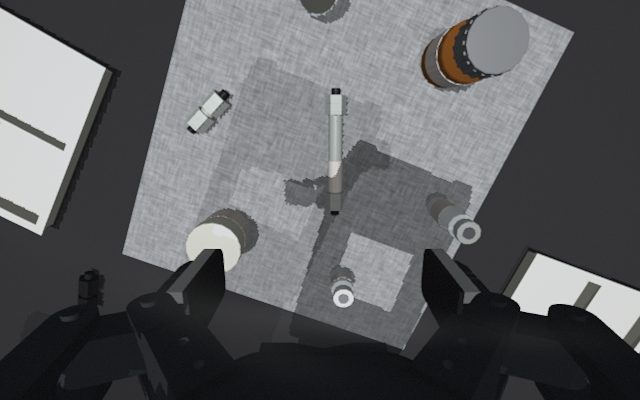

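Column measured at (561.8,-5.5), yaw 21.4°, 120.5 mm long, z top 17. That matches the description, so I descend on it.

```bash
python3 - <<'E'
from h import *
plan(561.8,-5.5,40,21.4)
E
```

```text
n=4 tx 0.61 ty 0.25 tz 3.58 rz 0.02   yaw0 21.50 total dy -0.1  D [  26.44653913   -0.54102005 -143.1424466 ]
```

Emit:
move_arm --increments '[{"tx": 0.61,"ty": 0.25,"tz": 3.58,"rx": 0,"ry": 0,"rz": 0,"gripper": 0.2},{"tx": 0.61,"ty": 0.25,"tz": 3.58,"rx": 0,"ry": 0,"rz": 0,"gripper": 0.2},{"tx": 0.61,"ty": 0.25,"tz": 3.58,"rx": 0,"ry": 0,"rz": 0,"gripper": 0.2},{"tx": 0.61,"ty": 0.25,"tz": 3.58,"rx": 0,"ry": 0,"rz": 0,"gripper": 0.2},{"tx": 0,"ty": 0,"tz": 0,"rx": 0,"ry": 0,"rz": 0,"gripper": 0.2},{"tx": 0,"ty": 0,"tz": 0,"rx": 0,"ry": 0,"rz": 0,"gripper": 0.2}]'

```text
clock: 5.95
eef_pos: [560.9, -5.3, 38.9]
tcp_rot: [-3.141, 0.0, 0.376]
contact_force: [-0.3, -0.9, 0.1]
opening: 0.598
```

```bash
python3 - <<'E'
from h import *
plan(561.8,-5.5,4,21.4)
E
```

```text
n=1 tx 0.08 ty 0.05 tz 3.49 rz 0.13   yaw0 21.53 total dy -0.1  D [  0.89160715  -0.21414736 -34.89869072]
```

Emit:
move_arm --increments '[{"tx": 0.05,"ty": 0,"tz": 1.8,"rx": 0,"ry": 0,"rz": 0,"gripper": 0.2},{"tx": 0,"ty": 0,"tz": 1.7,"rx": 0,"ry": 0,"rz": 0,"gripper": 0.2},{"tx": 0,"ty": 0,"tz": 0,"rx": 0,"ry": 0,"rz": 0,"gripper": 0.2},{"tx": 0,"ty": 0,"tz": 0,"rx": 0,"ry": 0,"rz": 0,"gripper": -1},{"tx": 0,"ty": 0,"tz": 0,"rx": 0,"ry": 0,"rz": 0,"gripper": -1},{"tx": 0,"ty": 0,"tz": 0,"rx": 0,"ry": 0,"rz": 0,"gripper": -1},{"tx": 0,"ty": 0,"tz": 0,"rx": 0,"ry": 0,"rz": 0,"gripper": -1},{"tx": 0,"ty": 0,"tz": 0,"rx": 0,"ry": 0,"rz": 0,"gripper": -1},{"tx": 0,"ty": 0,"tz": 0,"rx": 0,"ry": 0,"rz": 0,"gripper": -1},{"tx": 0,"ty": 0,"tz": 0,"rx": 0,"ry": 0,"rz": 0,"gripper": -1}]' --squeeze 50

```text
clock: 6.95
eef_pos: [562.4, -5.1, 4.8]
tcp_rot: [3.141, -0.002, 0.376]
contact_force: [-0.9, -0.5, 10.2]
opening: 0.125
```

Emit:
move_arm --increments '[{"tx": 0,"ty": 0,"tz": -1.5,"rx": 0,"ry": 0,"rz": 0,"gripper": -1},{"tx": 0,"ty": 0,"tz": -3.5,"rx": 0,"ry": 0,"rz": 0,"gripper": -1},{"tx": 0,"ty": 0,"tz": -4.5,"rx": 0,"ry": 0,"rz": 0,"gripper": -1},{"tx": 0,"ty": 0,"tz": -4.5,"rx": 0,"ry": 0,"rz": 0,"gripper": -1},{"tx": 0,"ty": 0,"tz": -4.0,"rx": 0,"ry": 0,"rz": 0,"gripper": -1},{"tx": 0,"ty": 0,"tz": 0,"rx": 0,"ry": 0,"rz": 0,"gripper": -1},{"tx": 0,"ty": 0,"tz": 0,"rx": 0,"ry": 0,"rz": 0,"gripper": -1}]'

```text
clock: 7.65
eef_pos: [561.7, -5.1, 184.8]
tcp_rot: [3.141, -0.003, 0.376]
contact_force: [-0.1, 0.7, -2.4]
opening: 0.121
```

```bash
python3 - <<'E'
from h import *
print(r.sense())
plan(500,240,190,80.5)
E
```

```text
{'clock': 7.65, 'qpos': array([-1.18271846e-02,  3.04159400e-01,  1.81728107e+00,  6.34756676e-06,
        1.01738535e+00,  1.18287242e+00]), 'qvel': array([ 0.00080295,  0.04310992,  0.0344026 ,  0.00107067, -0.01016212,
        0.00096079]), 'joint_efforts': array([ 1.89998362e-03, -5.77338910e+01, -3.38917959e+01, -1.11068965e-05,
        1.24152427e-02,  1.00725135e-04]), 'eef_pos': array([561.69469537,  -5.14162095, 184.83631148]), 'tcp_rot': array([ 3.14055105e+00, -2.56329653e-03,  3.76094727e-01]), 'contact_force': array([-0.13768526,  0.68398432, -2.35164692]), 'wrist_torque': array([-0.02226102,  0.02496147, -0.00418139]), 'opening': 0.12106427547990607}
n=8 tx 1.81 ty -2.76 tz -0.06 rz -7.37   yaw0 21.55 total dy 59.0  D [-61.69469537 245.14162095   5.16368852]
```

Emit:
move_arm --increments '[{"tx": 1.81,"ty": -2.76,"tz": 0,"rx": 0,"ry": 0,"rz": -7.37,"gripper": -1},{"tx": 1.81,"ty": -2.76,"tz": 0,"rx": 0,"ry": 0,"rz": -7.37,"gripper": -1},{"tx": 1.81,"ty": -2.76,"tz": 0,"rx": 0,"ry": 0,"rz": -7.37,"gripper": -1},{"tx": 1.81,"ty": -2.76,"tz": 0,"rx": 0,"ry": 0,"rz": -7.37,"gripper": -1},{"tx": 1.81,"ty": -2.76,"tz": 0,"rx": 0,"ry": 0,"rz": -7.37,"gripper": -1},{"tx": 1.81,"ty": -2.76,"tz": 0,"rx": 0,"ry": 0,"rz": -7.37,"gripper": -1},{"tx": 1.81,"ty": -2.76,"tz": 0,"rx": 0,"ry": 0,"rz": -7.37,"gripper": -1},{"tx": 1.81,"ty": -2.76,"tz": 0,"rx": 0,"ry": 0,"rz": -7.37,"gripper": -1},{"tx": 0,"ty": 0,"tz": 0,"rx": 0,"ry": 0,"rz": 0,"gripper": -1},{"tx": 0,"ty": 0,"tz": 0,"rx": 0,"ry": 0,"rz": 0,"gripper": -1}]'

```text
clock: 8.65
eef_pos: [498.7, 239.9, 181.9]
tcp_rot: [-3.14, 0.002, 1.405]
contact_force: [-0.0, -0.6, -2.6]
opening: 0.124
```

```bash
python3 m2.py w4 lc_tray
```

```text
8.65 [498.7 239.9 181.9] [-3.1  0.   1.4]
lc_tray 0.9 [116, 296] [483.9 303.9   3. ]
 mask 0.72 [186.0, 13.6, 399.3, 207.6] ((482.26495361328125, 304.4642639160156), (174.6798095703125, 188.94302368164062), 80.96529388427734) depth mean [482.4 315.6   6.9] z97 18.847386314789922 top c [483.6 304.9 100.8] [202.3 191.6 170. ]
```

View pics/w4.png

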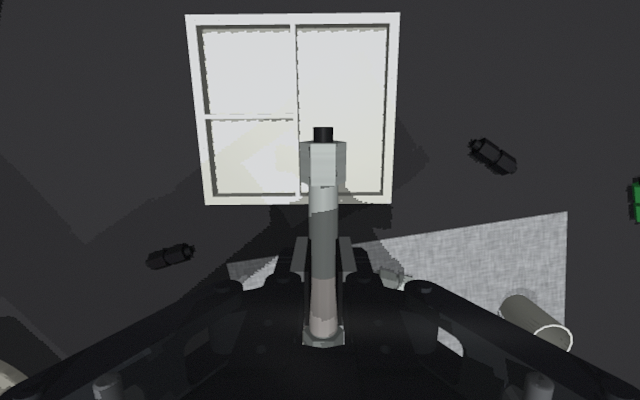

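```bash
python3 - <<'E'
from h import *
np.set_printoptions(precision=1,suppress=True)
s=r.sense()
for nm,C in dict(outer=[(187,15),(399,13),(391,203),(206,204)],long=[(298,25),(389,24),(384,194),(300,195)]).items():
    P=np.array([atz('wrist',v,u,18,s)[:2] for u,v in C]); print(nm,P,P.mean(0))
    print([ (np.hypot(*(P[(i+1)%4]-P[i])),np.degrees(np.arctan2(*(P[(i+1)%4]-P[i])[::-1]))) for i in range(4)])
E
```

```text
outer [[411.9 399.9]
 [587.7 371.5]
 [562.  207.9]
 [384.9 237. ]] [486.6 304.1]
[(np.float64(178.0872824005672), np.float64(-9.18774219990988)), (np.float64(165.59748133900106), np.float64(-98.90681442136618)), (np.float64(179.5414275428281), np.float64(170.6714547577273)), (np.float64(165.15551888882123), np.float64(80.58965147388341))]
long [[502.4 376.8]
 [578.4 364.6]
 [556.4 218. ]
 [476.5 230.6]] [528.5 297.5]
[(np.float64(76.97413942490641), np.float64(-9.101990799989858)), (np.float64(148.2561524051665), np.float64(-98.53534049486004)), (np.float64(80.88847701570626), np.float64(171.0521318109824)), (np.float64(148.48666523024397), np.float64(79.95343559410068))]
```

```bash
python3 - <<'E'
from h import *
plan(527.5,297.4,50,80.8)
E
```

```text
n=4 tx 1.55 ty 0.44 tz 3.31 rz -0.10   yaw0 80.40 total dy 0.4  D [  27.45207097   58.25376012 -132.53434159]
```

Emit:
move_arm --increments '[{"tx": 1.55,"ty": 0.44,"tz": 3.31,"rx": 0,"ry": 0,"rz": -0.1,"gripper": -1},{"tx": 1.55,"ty": 0.44,"tz": 3.31,"rx": 0,"ry": 0,"rz": -0.1,"gripper": -1},{"tx": 1.55,"ty": 0.44,"tz": 3.31,"rx": 0,"ry": 0,"rz": -0.1,"gripper": -1},{"tx": 1.55,"ty": 0.44,"tz": 3.31,"rx": 0,"ry": 0,"rz": -0.1,"gripper": -1},{"tx": 0,"ty": 0,"tz": 0,"rx": 0,"ry": 0,"rz": 0,"gripper": -1},{"tx": 0,"ty": 0,"tz": 2.0,"rx": 0,"ry": 0,"rz": 0,"gripper": -1},{"tx": 0,"ty": 0,"tz": 1.5,"rx": 0,"ry": 0,"rz": 0,"gripper": -1},{"tx": 0,"ty": 0,"tz": 0.3,"rx": 0,"ry": 0,"rz": 0,"gripper": -1},{"tx": 0,"ty": 0,"tz": 0,"rx": 0,"ry": 0,"rz": 0,"gripper": -1},{"tx": 0,"ty": 0,"tz": 0,"rx": 0,"ry": 0,"rz": 0,"gripper": -1}]'

```text
clock: 9.8
eef_pos: [527.9, 298.3, 13.7]
tcp_rot: [3.141, -0.001, 1.412]
contact_force: [-0.6, 0.4, -1.9]
opening: 0.126
```

Emit:
move_arm --increments '[{"tx": 0,"ty": 0,"tz": 0.3,"rx": 0,"ry": 0,"rz": 0,"gripper": -1},{"tx": 0,"ty": 0,"tz": 0.2,"rx": 0,"ry": 0,"rz": 0,"gripper": -1},{"tx": 0,"ty": 0,"tz": 0,"rx": 0,"ry": 0,"rz": 0,"gripper": -1},{"tx": 0,"ty": 0,"tz": 0,"rx": 0,"ry": 0,"rz": 0,"gripper": -1}]'

```text
clock: 10.2
eef_pos: [527.5, 298.5, 7.9]
tcp_rot: [3.141, -0.0, 1.412]
contact_force: [0.7, -0.3, 0.4]
opening: 0.12
```

Emit:
move_arm --increments '[{"tx": 0,"ty": 0,"tz": 0.1,"rx": 0,"ry": 0,"rz": 0,"gripper": -1},{"tx": 0,"ty": 0,"tz": 0,"rx": 0,"ry": 0,"rz": 0,"gripper": -1}]'

```text
clock: 10.4
eef_pos: [527.5, 298.5, 7.8]
tcp_rot: [3.141, -0.0, 1.412]
contact_force: [-2.4, -1.8, 11.9]
opening: 0.126
```

Emit:
move_arm --increments '[{"tx": 0,"ty": 0,"tz": 0,"rx": 0,"ry": 0,"rz": 0,"gripper": -0.3},{"tx": 0,"ty": 0,"tz": 0,"rx": 0,"ry": 0,"rz": 0,"gripper": -0.3},{"tx": 0,"ty": 0,"tz": 0,"rx": 0,"ry": 0,"rz": 0,"gripper": -0.3},{"tx": 0,"ty": 0,"tz": 0,"rx": 0,"ry": 0,"rz": 0,"gripper": -0.3},{"tx": 0,"ty": 0,"tz": -1.5,"rx": 0,"ry": 0,"rz": 0,"gripper": -0.3},{"tx": 0,"ty": 0,"tz": -3,"rx": 0,"ry": 0,"rz": 0,"gripper": -0.3},{"tx": 0,"ty": 0,"tz": -4.5,"rx": 0,"ry": 0,"rz": 0,"gripper": -0.3},{"tx": 0,"ty": 0,"tz": -4.5,"rx": 0,"ry": 0,"rz": 0,"gripper": -0.3},{"tx": 0,"ty": 0,"tz": -3,"rx": 0,"ry": 0,"rz": 0,"gripper": -0.3},{"tx": 0,"ty": 0,"tz": 0,"rx": 0,"ry": 0,"rz": 0,"gripper": -0.3}]'

```text
clock: 11.4
eef_pos: [529.9, 299.8, 177.8]
tcp_rot: [3.135, -0.006, 1.412]
contact_force: [0.2, 0.4, -0.4]
opening: 0.35
```

```bash
python3 m2.py w5 column_mid; python3 -c "
from h import *
plan(580,108,150,155.2)"
```

```text
11.4 [529.9 299.8 177.8] [ 3.1 -0.   1.4]
column_mid 0.66 [187, 322] [529.4 295.3   8.5]
 mask 0.61 [307.2, 121.6, 331.0, 242.1] ((527.5484619140625, 296.09112548828125), (122.03267669677734, 19.758150100708008), 80.6803970336914) depth mean [528.  300.2  16.8] z97 20.640642150035212 top c [527.4 297.8  20. ] [ 28.4 107.2   4.8]
n=10 tx -2.09 ty -0.32 tz 0.22 rz -7.43   yaw0 80.91 total dy 74.3  D [  53.14704456 -190.07533144  -21.74183151]
```

Emit:
move_arm --increments '[{"tx": -2.09,"ty": -0.32,"tz": 0.2,"rx": 0,"ry": 0,"rz": -7.43,"gripper": 0.2},{"tx": -2.09,"ty": -0.32,"tz": 0.2,"rx": 0,"ry": 0,"rz": -7.43,"gripper": 0.2},{"tx": -2.09,"ty": -0.32,"tz": 0.2,"rx": 0,"ry": 0,"rz": -7.43,"gripper": 0.2},{"tx": -2.09,"ty": -0.32,"tz": 0.2,"rx": 0,"ry": 0,"rz": -7.43,"gripper": 0.2},{"tx": -2.09,"ty": -0.32,"tz": 0.2,"rx": 0,"ry": 0,"rz": -7.43,"gripper": 0.2},{"tx": -2.09,"ty": -0.32,"tz": 0.2,"rx": 0,"ry": 0,"rz": -7.43,"gripper": 0.2},{"tx": -2.09,"ty": -0.32,"tz": 0.2,"rx": 0,"ry": 0,"rz": -7.43,"gripper": 0.2},{"tx": -2.09,"ty": -0.32,"tz": 0.2,"rx": 0,"ry": 0,"rz": -7.43,"gripper": 0.2},{"tx": -2.09,"ty": -0.32,"tz": 0.2,"rx": 0,"ry": 0,"rz": -7.43,"gripper": 0.2},{"tx": -2.09,"ty": -0.32,"tz": 0.2,"rx": 0,"ry": 0,"rz": -7.43,"gripper": 0.2},{"tx": 0,"ty": 0,"tz": 0,"rx": 0,"ry": 0,"rz": 0,"gripper": 0.2},{"tx": 0,"ty": 0,"tz": 0,"rx": 0,"ry": 0,"rz": 0,"gripper": 0.2}]'

```text
clock: 12.75
eef_pos: [579.3, 108.3, 150.2]
tcp_rot: [-3.14, -0.003, 2.705]
contact_force: [0.1, 0.3, 0.7]
opening: 0.602
```

```bash
python3 m2.py w6 guard_mid; python3 -c "
from h import *
plan(555.5,118.8,40,155.2)"
```

```text
12.75 [579.3 108.3 150.2] [-3.1 -0.   2.7]
guard_mid 0.97 [366, 467] [814.1 163.1   8.5]
guard_mid 0.93 [211, 492] [663.9 237.3   8.5]
 mask 0.78 [310.6, 130.2, 333.3, 193.3] ((556.3882446289062, 117.45240783691406), (19.145219802856445, 50.43741226196289), 65.34333038330078) depth mean [555.3 118.3  14.3] z97 17.968692420738105 top c [556.1 118.   17.2] [38.7 25.7  4.4]
 mask 0.74 [445.4, 357.6, 472.9, 379.5] ((814.6365356445312, 152.36781311035156), (25.778236389160156, 22.66254234313965), 7.757752418518066) depth mean [807.7 153.6  15.1] z97 17.809802256399642 top c [714.1 154.1 110.4] [209.1  19.6 191.1]
n=3 tx 0.86 ty -0.04 tz 3.71 rz -0.02   yaw0 155.14 total dy 0.1  D [ -23.87873339    9.7479062  -111.1518066 ]
```

View pics/w6.png

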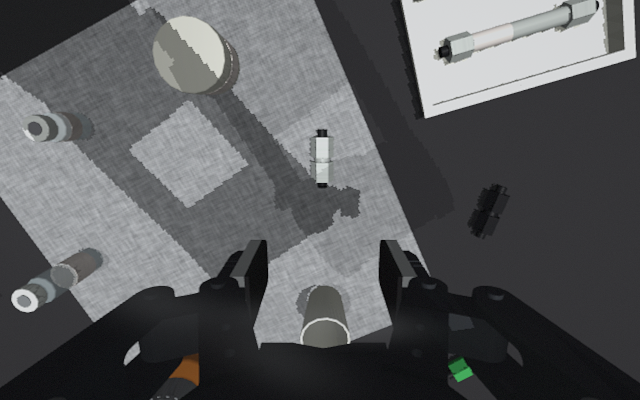

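The steel guard column is at pixel (321,158). It is the only steel one; the black one is at (489,210) and the green one at (460,370). Descending and gripping.

Emit:
move_arm --increments '[{"tx": 0.85,"ty": 0,"tz": 3.7,"rx": 0,"ry": 0,"rz": 0,"gripper": 0.2},{"tx": 0.85,"ty": 0,"tz": 3.7,"rx": 0,"ry": 0,"rz": 0,"gripper": 0.2},{"tx": 0.85,"ty": 0,"tz": 3.7,"rx": 0,"ry": 0,"rz": 0,"gripper": 0.2},{"tx": 0,"ty": 0,"tz": 1.8,"rx": 0,"ry": 0,"rz": 0,"gripper": 0.2},{"tx": 0,"ty": 0,"tz": 1.6,"rx": 0,"ry": 0,"rz": 0,"gripper": 0.2},{"tx": 0,"ty": 0,"tz": 0,"rx": 0,"ry": 0,"rz": 0,"gripper": 0.2},{"tx": 0,"ty": 0,"tz": 0,"rx": 0,"ry": 0,"rz": 0,"gripper": 0.2}]'

```text
clock: 13.6
eef_pos: [556.9, 119.6, 6.9]
tcp_rot: [-3.141, -0.0, 2.709]
contact_force: [-0.8, -0.0, 0.4]
opening: 0.597
```

Emit:
move_arm --increments '[{"tx": 0,"ty": -0.1,"tz": 0.15,"rx": 0,"ry": 0,"rz": 0,"gripper": 0.2},{"tx": 0,"ty": 0,"tz": 0,"rx": 0,"ry": 0,"rz": 0,"gripper": -1},{"tx": 0,"ty": 0,"tz": 0,"rx": 0,"ry": 0,"rz": 0,"gripper": -1},{"tx": 0,"ty": 0,"tz": 0,"rx": 0,"ry": 0,"rz": 0,"gripper": -1},{"tx": 0,"ty": 0,"tz": 0,"rx": 0,"ry": 0,"rz": 0,"gripper": -1},{"tx": 0,"ty": 0,"tz": 0,"rx": 0,"ry": 0,"rz": 0,"gripper": -1},{"tx": 0,"ty": 0,"tz": 0,"rx": 0,"ry": 0,"rz": 0,"gripper": -1},{"tx": 0,"ty": 0,"tz": 0,"rx": 0,"ry": 0,"rz": 0,"gripper": -1}]' --squeeze 40

```text
clock: 14.4
eef_pos: [557.2, 118.4, 6.0]
tcp_rot: [3.141, 0.001, 2.709]
contact_force: [-2.3, 0.9, 6.0]
opening: 0.201
```

Emit:
move_arm --increments '[{"tx": 0,"ty": 0,"tz": -1.5,"rx": 0,"ry": 0,"rz": 0,"gripper": -1},{"tx": 0,"ty": 0,"tz": -3.5,"rx": 0,"ry": 0,"rz": 0,"gripper": -1},{"tx": 0,"ty": 0,"tz": -4,"rx": 0,"ry": 0,"rz": 0,"gripper": -1},{"tx": 0,"ty": 0,"tz": -2,"rx": 0,"ry": 0,"rz": 0,"gripper": -1},{"tx": 0,"ty": 0,"tz": 0,"rx": 0,"ry": 0,"rz": 0,"gripper": -1},{"tx": 0,"ty": 0,"tz": 0,"rx": 0,"ry": 0,"rz": 0,"gripper": -1}]'

```text
clock: 15.0
eef_pos: [556.9, 118.3, 116.0]
tcp_rot: [3.141, 0.001, 2.709]
contact_force: [1.0, 0.1, -1.8]
opening: 0.205
```

```bash
python3 -c "
from h import *
plan(450.7,348.7,110,170.8)"
```

```text
n=6 tx 2.89 ty 3.10 tz 0.10 rz -2.60   yaw0 155.20 total dy 15.6  D [-106.21319499  230.39137363   -5.99633834]
```

Emit:
move_arm --increments '[{"tx": 2.89,"ty": 3.1,"tz": 0,"rx": 0,"ry": 0,"rz": -2.6,"gripper": -1},{"tx": 2.89,"ty": 3.1,"tz": 0,"rx": 0,"ry": 0,"rz": -2.6,"gripper": -1},{"tx": 2.89,"ty": 3.1,"tz": 0,"rx": 0,"ry": 0,"rz": -2.6,"gripper": -1},{"tx": 2.89,"ty": 3.1,"tz": 0,"rx": 0,"ry": 0,"rz": -2.6,"gripper": -1},{"tx": 2.89,"ty": 3.1,"tz": 0,"rx": 0,"ry": 0,"rz": -2.6,"gripper": -1},{"tx": 2.89,"ty": 3.1,"tz": 0,"rx": 0,"ry": 0,"rz": -2.6,"gripper": -1},{"tx": 0,"ty": 0,"tz": 0,"rx": 0,"ry": 0,"rz": 0,"gripper": -1},{"tx": 0,"ty": 0,"tz": 3,"rx": 0,"ry": 0,"rz": 0,"gripper": -1},{"tx": 0,"ty": 0,"tz": 3,"rx": 0,"ry": 0,"rz": 0,"gripper": -1},{"tx": 0,"ty": 0,"tz": 1.5,"rx": 0,"ry": 0,"rz": 0,"gripper": -1},{"tx": 0,"ty": 0,"tz": 0,"rx": 0,"ry": 0,"rz": 0,"gripper": -1},{"tx": 0,"ty": 0,"tz": 0,"rx": 0,"ry": 0,"rz": 0,"gripper": -1}]'

```text
clock: 16.2
eef_pos: [451.1, 348.3, 40.2]
tcp_rot: [-3.141, -0.001, 2.981]
contact_force: [0.1, -0.0, -1.0]
opening: 0.203
```

Emit:
move_arm --increments '[{"tx": 0,"ty": 0,"tz": 1.5,"rx": 0,"ry": 0,"rz": 0,"gripper": -1},{"tx": 0,"ty": 0,"tz": 1.2,"rx": 0,"ry": 0,"rz": 0,"gripper": -1},{"tx": 0,"ty": 0,"tz": 0.3,"rx": 0,"ry": 0,"rz": 0,"gripper": -1},{"tx": 0,"ty": 0,"tz": 0,"rx": 0,"ry": 0,"rz": 0,"gripper": -1},{"tx": 0,"ty": 0,"tz": 0,"rx": 0,"ry": 0,"rz": 0,"gripper": -1}]'

```text
clock: 16.7
eef_pos: [450.9, 348.7, 10.1]
tcp_rot: [3.142, -0.0, 2.981]
contact_force: [0.0, 0.8, -0.2]
opening: 0.196
```

Emit:
move_arm --increments '[{"tx": 0,"ty": 0,"tz": 0.1,"rx": 0,"ry": 0,"rz": 0,"gripper": -1},{"tx": 0,"ty": 0,"tz": 0,"rx": 0,"ry": 0,"rz": 0,"gripper": -1}]'

```text
clock: 16.9
eef_pos: [450.9, 348.7, 9.2]
tcp_rot: [3.141, 0.0, 2.981]
contact_force: [-0.6, 0.8, -1.6]
opening: 0.201
```

Emit:
move_arm --increments '[{"tx": 0,"ty": 0,"tz": 0.1,"rx": 0,"ry": 0,"rz": 0,"gripper": -1},{"tx": 0,"ty": 0,"tz": 0,"rx": 0,"ry": 0,"rz": 0,"gripper": -1}]'

```text
clock: 17.1
eef_pos: [451.0, 348.8, 9.1]
tcp_rot: [3.141, 0.0, 2.981]
contact_force: [-2.7, -1.3, 10.0]
opening: 0.2
```

Emit:
move_arm --increments '[{"tx": 0,"ty": 0,"tz": 0,"rx": 0,"ry": 0,"rz": 0,"gripper": -0.25},{"tx": 0,"ty": 0,"tz": 0,"rx": 0,"ry": 0,"rz": 0,"gripper": -0.25},{"tx": 0,"ty": 0,"tz": 0,"rx": 0,"ry": 0,"rz": 0,"gripper": -0.25},{"tx": 0,"ty": 0,"tz": 0,"rx": 0,"ry": 0,"rz": 0,"gripper": -0.25},{"tx": 0,"ty": 0,"tz": -1.5,"rx": 0,"ry": 0,"rz": 0,"gripper": -0.25},{"tx": 0,"ty": 0,"tz": -3,"rx": 0,"ry": 0,"rz": 0,"gripper": -0.25},{"tx": 0,"ty": 0,"tz": -4.5,"rx": 0,"ry": 0,"rz": 0,"gripper": -0.25},{"tx": 0,"ty": 0,"tz": -4.5,"rx": 0,"ry": 0,"rz": 0,"gripper": -0.25},{"tx": 0,"ty": 0,"tz": -4.5,"rx": 0,"ry": 0,"rz": 0,"gripper": 1},{"tx": 0,"ty": 0,"tz": -3,"rx": 0,"ry": 0,"rz": 0,"gripper": 1},{"tx": 0,"ty": 0,"tz": 0,"rx": 0,"ry": 0,"rz": 0,"gripper": 1}]'

```text
clock: 18.2
eef_pos: [453.0, 350.3, 224.3]
tcp_rot: [3.135, 0.006, 2.981]
contact_force: [-0.1, -0.6, 0.2]
opening: 0.866
```

```bash
python3 m2.py w7 guard_mid; python3 -c "
from h import *
plan(677,-110,215,90)"
```

```text
18.2 [453.  350.3 224.3] [3.1 0.  3. ]
guard_mid 0.82 [345, 259] [663.8 234.8   8.5]
guard_mid 0.73 [77, 142] [327.9 185.3   8.5]
 mask 0.97 [123.9, 52.0, 159.3, 102.1] ((326.46966552734375, 185.90223693847656), (51.7310676574707, 19.602392196655273), 8.305158615112305) depth mean [327.  188.4  14. ] z97 17.929749807913353 top c [326.8 187.1  16.9] [38.9 17.   4. ]
 mask 0.76 [247.0, 330.5, 272.9, 354.6] ((660.9452514648438, 237.5435333251953), (17.880229949951172, 46.65402603149414), 45.952003479003906) depth mean [652.2 240.6  15.6] z97 17.843427318210527 top c [553.9 280.5 157.4] [226.3 111.1 285. ]
n=12 tx -4.42 ty -1.39 tz 0.03 rz 6.73   yaw0 170.80 total dy -80.8  D [ 226.57292674 -458.29568505   -3.15984742]
```

Emit:
move_arm --increments '[{"tx": -4.42,"ty": -1.39,"tz": 0.05,"rx": 0,"ry": 0,"rz": 6.73,"gripper": 1},{"tx": -4.42,"ty": -1.39,"tz": 0.05,"rx": 0,"ry": 0,"rz": 6.73,"gripper": 1},{"tx": -4.42,"ty": -1.39,"tz": 0.05,"rx": 0,"ry": 0,"rz": 6.73,"gripper": 1},{"tx": -4.42,"ty": -1.39,"tz": 0.05,"rx": 0,"ry": 0,"rz": 6.73,"gripper": 1},{"tx": -4.42,"ty": -1.39,"tz": 0.05,"rx": 0,"ry": 0,"rz": 6.73,"gripper": 1},{"tx": -4.42,"ty": -1.39,"tz": 0.05,"rx": 0,"ry": 0,"rz": 6.73,"gripper": 1},{"tx": -4.42,"ty": -1.39,"tz": 0.05,"rx": 0,"ry": 0,"rz": 6.73,"gripper": 1},{"tx": -4.42,"ty": -1.39,"tz": 0.05,"rx": 0,"ry": 0,"rz": 6.73,"gripper": 1},{"tx": -4.42,"ty": -1.39,"tz": 0.05,"rx": 0,"ry": 0,"rz": 6.73,"gripper": 1},{"tx": -4.42,"ty": -1.39,"tz": 0.05,"rx": 0,"ry": 0,"rz": 6.73,"gripper": 1},{"tx": -4.42,"ty": -1.39,"tz": 0.05,"rx": 0,"ry": 0,"rz": 6.73,"gripper": 1},{"tx": -4.42,"ty": -1.39,"tz": 0.05,"rx": 0,"ry": 0,"rz": 6.73,"gripper": 1}]'

```text
clock: 19.55
eef_pos: [676.8, -111.5, 209.8]
tcp_rot: [-3.138, -0.001, 1.567]
contact_force: [0.7, -0.6, -0.9]
opening: 0.996
```

Emit:
move_arm --increments '[{"tx": 0,"ty": 0,"tz": 0,"rx": 0,"ry": 0,"rz": 0,"gripper": 1},{"tx": 0,"ty": 0,"tz": 0,"rx": 0,"ry": 0,"rz": 0,"gripper": 1}]'

```text
clock: 19.75
eef_pos: [676.6, -110.6, 210.4]
tcp_rot: [-3.139, -0.001, 1.57]
contact_force: [-0.7, 0.6, 0.3]
opening: 1.002
```

```bash
python3 m2.py w8 bottle_mid; python3 -c "
from h import *
s=r.sense(); im,d=r.grab_frame('wrist')
v,u=np.mgrid[0:400,0:640]; W=np.array([[unproj('wrist',a,b,float(d[a,b]),s) if d[a,b]>0 else [0,0,0] for b in range(0,640,2)] for a in range(0,400,2)]).reshape(-1,3)
k=W[(np.hypot(W[:,0]-678,W[:,1]+70)<50)&(W[:,2]>85)&(W[:,2]<102)]
print(len(k),k.mean(0),(k.max(0)+k.min(0))/2,np.ptp(k,axis=0),cv2.minEnclosingCircle(k[:,:2].astype(np.float32)))
"
```

```text
19.75 [ 676.6 -110.6  210.4] [-3.1 -0.   1.6]
 mask 0.95 [297.9, 112.2, 350.5, 168.5] ((676.2872314453125, -71.84385681152344), (50.83832550048828, 48.77501678466797), 89.89745330810547) depth mean [676.4 -67.3  90.5] z97 96.19468891156824 top c [676.6 -69.3  95.3] [40.  40.3  4.2]
542 [676.51013228 -68.33477713  94.80814576] [677.06406545 -67.96492751  91.60660404] [41.16511362 40.39854165 11.04466729] ((676.42138671875, -68.79052734375), 21.254549026489258)
```

View pics/w8.png

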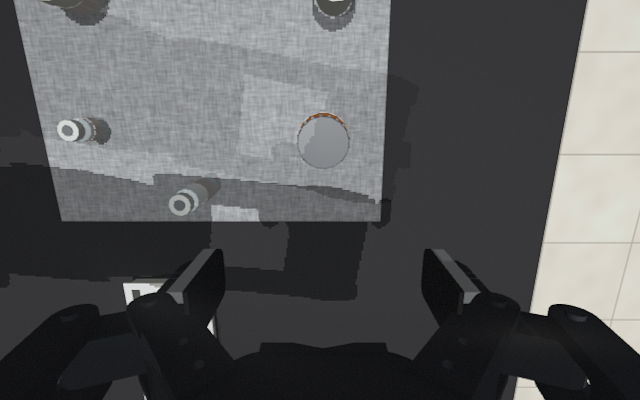

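Emit:
move_arm --increments '[{"tx": 2.1,"ty": 0,"tz": 0,"rx": 0,"ry": 0,"rz": 0,"gripper": 1},{"tx": 2.05,"ty": 0,"tz": 2,"rx": 0,"ry": 0,"rz": 0,"gripper": 1},{"tx": 0,"ty": 0,"tz": 4,"rx": 0,"ry": 0,"rz": 0,"gripper": 1},{"tx": 0,"ty": 0,"tz": 3,"rx": 0,"ry": 0,"rz": 0,"gripper": 1},{"tx": 0,"ty": 0,"tz": 0,"rx": 0,"ry": 0,"rz": 0,"gripper": 1},{"tx": 0,"ty": 0,"tz": 3,"rx": 0,"ry": 0,"rz": 0,"gripper": 1},{"tx": 0,"ty": 0,"tz": 3,"rx": 0,"ry": 0,"rz": 0,"gripper": 1},{"tx": 0,"ty": 0,"tz": 0,"rx": 0,"ry": 0,"rz": 0,"gripper": 1},{"tx": 0,"ty": 0,"tz": 0,"rx": 0,"ry": 0,"rz": 0,"gripper": 1}]'

```text
clock: 20.85
eef_pos: [678.4, -67.8, 63.5]
tcp_rot: [3.141, 0.0, 1.572]
contact_force: [0.4, 0.7, -0.6]
opening: 1.002
```

Emit:
move_arm --increments '[{"tx": -0.1,"ty": -0.15,"tz": 0.3,"rx": 0,"ry": 0,"rz": 0,"gripper": 1},{"tx": 0,"ty": 0,"tz": 0,"rx": 0,"ry": 0,"rz": 0,"gripper": 0.3},{"tx": 0,"ty": 0,"tz": 0,"rx": 0,"ry": 0,"rz": 0,"gripper": -0.4},{"tx": 0,"ty": 0,"tz": 0,"rx": 0,"ry": 0,"rz": 0,"gripper": -0.4},{"tx": 0,"ty": 0,"tz": 0,"rx": 0,"ry": 0,"rz": 0,"gripper": -0.4},{"tx": 0,"ty": 0,"tz": 0,"rx": 0,"ry": 0,"rz": 0,"gripper": -0.4},{"tx": 0,"ty": 0,"tz": 0,"rx": 0,"ry": 0,"rz": 0,"gripper": -0.4},{"tx": 0,"ty": 0,"tz": 0,"rx": 0,"ry": 0,"rz": 0,"gripper": -0.4}]' --squeeze 40

```text
clock: 21.65
eef_pos: [676.6, -69.2, 60.4]
tcp_rot: [3.141, 0.0, 1.572]
contact_force: [-2.6, 0.6, 6.8]
opening: 0.468
```

Emit:
move_arm --increments '[{"tx": 0,"ty": 0,"tz": -0.5,"rx": 0,"ry": 0,"rz": 0,"gripper": -0.4},{"tx": 0,"ty": 0,"tz": -1,"rx": 0,"ry": 0,"rz": 0,"gripper": -0.4},{"tx": 0,"ty": 0,"tz": -2.5,"rx": 0,"ry": 0,"rz": 0,"gripper": -0.4},{"tx": 0,"ty": 0,"tz": -3.5,"rx": 0,"ry": 0,"rz": 0,"gripper": -0.4},{"tx": 0,"ty": 0,"tz": -3,"rx": 0,"ry": 0,"rz": 0,"gripper": -0.4},{"tx": 0,"ty": 0,"tz": -1,"rx": 0,"ry": 0,"rz": 0,"gripper": -0.4},{"tx": 0,"ty": 0,"tz": 0,"rx": 0,"ry": 0,"rz": 0,"gripper": -0.4}]'

```text
clock: 22.35
eef_pos: [677.3, -69.3, 176.2]
tcp_rot: [3.138, 0.0, 1.572]
contact_force: [-0.7, -0.2, -0.7]
opening: 0.469
```

```bash
python3 -c "
from h import *
print(r.sense()['contact_force'],r.sense()['wrist_torque'])
plan(438.5,273,176,80.8,4.2)"
```

```text
[-0.73002543 -0.19959814 -0.73154759] [-0.01930077  0.01913693 -0.0140494 ]
n=10 tx 3.25 ty -2.63 tz 0.00 rz 0.92   yaw0 90.05 total dy -9.2  D [-2.38754034e+02  3.42291199e+02 -2.05238074e-01]
```

```bash
python3 -c "
from h import *
s,im,d=grab('side','s9')
for o in r.place_of('bottle_mid','side'): print(o, atz('side',*o['location'],47.5+116))
print(r.sense()['contact_force'])
"
```

```text
{'location': [123.9, 274.3], 'confidence': 0.57} [686.32070005 -70.69634955 163.5       ]
[-0.21070129 -0.78444102 -2.42339449]
```

View pics/s9.png

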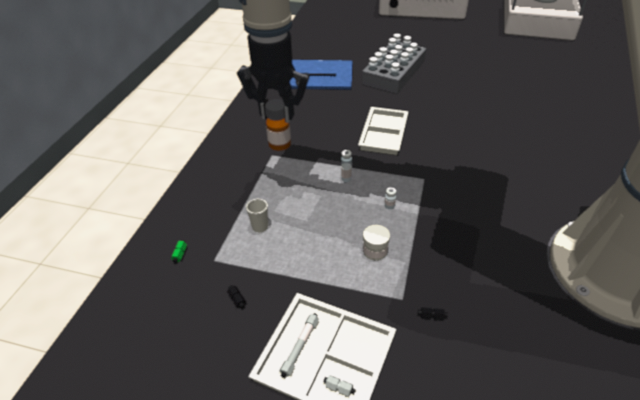

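The bottle is held upright at (277,130). The column (300,345) and the guard (338,383) lie in their compartments. Moving to the empty small compartment.

Emit:
move_arm --increments '[{"tx": 3.25,"ty": -2.63,"tz": 0,"rx": 0,"ry": 0,"rz": 0.92,"gripper": -0.4},{"tx": 3.25,"ty": -2.63,"tz": 0,"rx": 0,"ry": 0,"rz": 0.92,"gripper": -0.4},{"tx": 3.25,"ty": -2.63,"tz": 0,"rx": 0,"ry": 0,"rz": 0.92,"gripper": -0.4},{"tx": 3.25,"ty": -2.63,"tz": 0,"rx": 0,"ry": 0,"rz": 0.92,"gripper": -0.4},{"tx": 3.25,"ty": -2.63,"tz": 0,"rx": 0,"ry": 0,"rz": 0.92,"gripper": -0.4},{"tx": 3.25,"ty": -2.63,"tz": 0,"rx": 0,"ry": 0,"rz": 0.92,"gripper": -0.4},{"tx": 3.25,"ty": -2.63,"tz": 0,"rx": 0,"ry": 0,"rz": 0.92,"gripper": -0.4},{"tx": 3.25,"ty": -2.63,"tz": 0,"rx": 0,"ry": 0,"rz": 0.92,"gripper": -0.4},{"tx": 3.25,"ty": -2.63,"tz": 0,"rx": 0,"ry": 0,"rz": 0.92,"gripper": -0.4},{"tx": 3.25,"ty": -2.63,"tz": 0,"rx": 0,"ry": 0,"rz": 0.92,"gripper": -0.4},{"tx": 0,"ty": 0,"tz": 0,"rx": 0,"ry": 0,"rz": 0,"gripper": -0.4},{"tx": 0,"ty": 0,"tz": 0,"rx": 0,"ry": 0,"rz": 0,"gripper": -0.4}]'

```text
clock: 23.65
eef_pos: [436.0, 273.6, 172.7]
tcp_rot: [-3.14, 0.002, 1.414]
contact_force: [0.5, 0.4, -0.3]
opening: 0.47
```

```bash
python3 -c "
from h import *
plan(438.5,273,90,80.8,4.2)"
```

```text
n=2 tx -0.01 ty 0.13 tz 4.13 rz 0.10   yaw0 81.00 total dy -0.2  D [  2.49931826  -0.5618697  -82.69458005]
```

Emit:
move_arm --increments '[{"tx": 0,"ty": 0.1,"tz": 2.5,"rx": 0,"ry": 0,"rz": 0,"gripper": -0.4},{"tx": 0,"ty": 0.1,"tz": 3.5,"rx": 0,"ry": 0,"rz": 0,"gripper": -0.4},{"tx": 0,"ty": 0,"tz": 2.3,"rx": 0,"ry": 0,"rz": 0,"gripper": -0.4},{"tx": 0,"ty": 0,"tz": 1.5,"rx": 0,"ry": 0,"rz": 0,"gripper": -0.4},{"tx": 0,"ty": 0,"tz": 0.5,"rx": 0,"ry": 0,"rz": 0,"gripper": -0.4},{"tx": 0,"ty": 0,"tz": 0.3,"rx": 0,"ry": 0,"rz": 0,"gripper": -0.4},{"tx": 0,"ty": 0,"tz": 0,"rx": 0,"ry": 0,"rz": 0,"gripper": -0.4},{"tx": 0,"ty": 0,"tz": 0,"rx": 0,"ry": 0,"rz": 0,"gripper": -0.4}]'

```text
clock: 24.45
eef_pos: [439.9, 273.1, 68.9]
tcp_rot: [3.141, -0.001, 1.411]
contact_force: [0.6, 1.1, -0.8]
opening: 0.468
```

```bash
python3 -c "
from h import *
s=r.sense();print(s['eef_pos'],s['contact_force'])"
```

```text
[439.88199942 273.12830077  68.85463662] [ 0.60688455  1.11967959 -0.84060962]
```

Emit:
move_arm --increments '[{"tx": 0,"ty": -0.1,"tz": 0.3,"rx": 0,"ry": 0,"rz": 0,"gripper": -0.4},{"tx": 0,"ty": 0,"tz": 0.2,"rx": 0,"ry": 0,"rz": 0,"gripper": -0.4},{"tx": 0,"ty": 0,"tz": 0,"rx": 0,"ry": 0,"rz": 0,"gripper": -0.4},{"tx": 0,"ty": 0,"tz": 0,"rx": 0,"ry": 0,"rz": 0,"gripper": -0.4}]'

```text
clock: 24.85
eef_pos: [438.4, 273.4, 63.4]
tcp_rot: [3.141, -0.0, 1.411]
contact_force: [-0.6, 0.9, 1.0]
opening: 0.468
```

Emit:
move_arm --increments '[{"tx": 0,"ty": 0,"tz": 0.1,"rx": 0,"ry": 0,"rz": 0,"gripper": -0.4},{"tx": 0,"ty": 0,"tz": 0,"rx": 0,"ry": 0,"rz": 0,"gripper": -0.4}]'

```text
clock: 25.05
eef_pos: [438.5, 273.5, 63.3]
tcp_rot: [3.141, -0.0, 1.411]
contact_force: [-3.3, -0.9, 13.7]
opening: 0.472
```

Emit:
move_arm --increments '[{"tx": 0,"ty": 0,"tz": 0,"rx": 0,"ry": 0,"rz": 0,"gripper": 0.3},{"tx": 0,"ty": 0,"tz": 0,"rx": 0,"ry": 0,"rz": 0,"gripper": 0.8},{"tx": 0,"ty": 0,"tz": 0,"rx": 0,"ry": 0,"rz": 0,"gripper": 0.8},{"tx": 0,"ty": 0,"tz": 0,"rx": 0,"ry": 0,"rz": 0,"gripper": 0.8},{"tx": 0,"ty": 0,"tz": -1.5,"rx": 0,"ry": 0,"rz": 0,"gripper": 0.8},{"tx": 0,"ty": 0,"tz": -3.5,"rx": 0,"ry": 0,"rz": 0,"gripper": 0.8},{"tx": 0,"ty": 0,"tz": -4.5,"rx": 0,"ry": 0,"rz": 0,"gripper": 0.8},{"tx": 0,"ty": 0,"tz": -4.5,"rx": 0,"ry": 0,"rz": 0,"gripper": 0.8},{"tx": 0,"ty": 0,"tz": -1,"rx": 0,"ry": 0,"rz": 0,"gripper": 0.8},{"tx": 0,"ty": 0,"tz": 0,"rx": 0,"ry": 0,"rz": 0,"gripper": 0.8}]'

```text
clock: 26.05
eef_pos: [439.3, 273.9, 214.0]
tcp_rot: [3.139, -0.003, 1.411]
contact_force: [-0.2, -0.8, 0.8]
opening: 0.899
```

```bash
python3 m2.py w10 bottle_mid; python3 -c "
from h import *
plan(549,-165,210,90)"
```

```text
26.05 [439.3 273.9 214. ] [ 3.1 -0.   1.4]
bottle_mid 0.62 [186, 322] [439.4 270.9  47.5]
 mask 0.67 [296.2, 154.2, 348.8, 221.0] ((438.16082763671875, 269.76971435546875), (63.1025390625, 49.46357345581055), 80.73054504394531) depth mean [439.6 279.2  87.2] z97 98.98716049159484 top c [438.8 274.2  98.1] [40.4 40.2  4.1]
n=11 tx -3.88 ty 1.36 tz 0.00 rz -0.83   yaw0 80.85 total dy 9.2  D [ 111.62407865 -437.64909177   -0.4836498 ]
```

Emit:
move_arm --increments '[{"tx": -3.88,"ty": 1.36,"tz": 0,"rx": 0,"ry": 0,"rz": -0.83,"gripper": 0.2},{"tx": -3.88,"ty": 1.36,"tz": 0,"rx": 0,"ry": 0,"rz": -0.83,"gripper": 0.2},{"tx": -3.88,"ty": 1.36,"tz": 0,"rx": 0,"ry": 0,"rz": -0.83,"gripper": 0.2},{"tx": -3.88,"ty": 1.36,"tz": 0,"rx": 0,"ry": 0,"rz": -0.83,"gripper": 0.2},{"tx": -3.88,"ty": 1.36,"tz": 0,"rx": 0,"ry": 0,"rz": -0.83,"gripper": 0.2},{"tx": -3.88,"ty": 1.36,"tz": 0,"rx": 0,"ry": 0,"rz": -0.83,"gripper": 0.2},{"tx": -3.88,"ty": 1.36,"tz": 0,"rx": 0,"ry": 0,"rz": -0.83,"gripper": 0.2},{"tx": -3.88,"ty": 1.36,"tz": 0,"rx": 0,"ry": 0,"rz": -0.83,"gripper": 0.2},{"tx": -3.88,"ty": 1.36,"tz": 0,"rx": 0,"ry": 0,"rz": -0.83,"gripper": 0.2},{"tx": -3.88,"ty": 1.36,"tz": 0,"rx": 0,"ry": 0,"rz": -0.83,"gripper": 0.2},{"tx": -3.88,"ty": 1.36,"tz": 0,"rx": 0,"ry": 0,"rz": -0.83,"gripper": 0.2},{"tx": 0,"ty": 0,"tz": 0,"rx": 0,"ry": 0,"rz": 0,"gripper": 0.2}]'

```text
clock: 27.4
eef_pos: [550.4, -168.4, 209.9]
tcp_rot: [-3.14, 0.001, 1.568]
contact_force: [0.3, 1.0, -0.6]
opening: 0.602
```

Emit:
move_arm --increments '[{"tx": 0,"ty": 0,"tz": 0,"rx": 0,"ry": 0,"rz": 0,"gripper": 0.2},{"tx": 0,"ty": 0,"tz": 0,"rx": 0,"ry": 0,"rz": 0,"gripper": 0.2}]'

```text
clock: 27.6
eef_pos: [548.9, -163.6, 210.7]
tcp_rot: [-3.139, -0.001, 1.57]
contact_force: [-0.2, 0.3, 0.0]
opening: 0.596
```

```bash
python3 m2.py w11 vial_tall_mid gc_tray; python3 - <<'E'
from h import *
s=r.sense(); im,d=r.grab_frame('wrist')
W=np.array([[unproj('wrist',a,b,float(d[a,b]),s) if d[a,b]>0 else [0,0,0] for b in range(640)] for a in range(300)])
F=W.reshape(-1,3)
k=F[(np.hypot(F[:,0]-549,F[:,1]+124)<40)&(F[:,2]>68)&(F[:,2]<80)]
print(len(k),k.mean(0),np.ptp(k,axis=0),cv2.minEnclosingCircle(k[:,:2].astype(np.float32)))
E
```

```text
27.6 [ 548.9 -163.6  210.7] [-3.1 -0.   1.6]
vial_tall_mid 0.79 [139, 325] [ 550.6 -123.    37.5]
gc_tray 0.84 [296, 282] [ 499.1 -311.7    3. ]
 mask 0.79 [229.3, 236.0, 322.4, 348.9] ((504.4167175292969, -308.7286376953125), (145.68954467773438, 81.53327178955078), 89.78251647949219) depth mean [ 509.2 -304.1    7.1] z97 18.526478304445465 top c [ 497.1 -261.9  150.2] [ 96.7 218.  269.4]
432 [ 549.67646884 -124.67819246   74.97703846] [18.65250903 19.0948023   7.11887949] ((549.7311401367188, -124.84146118164062), 9.930403709411621)
```

View pics/w11.png

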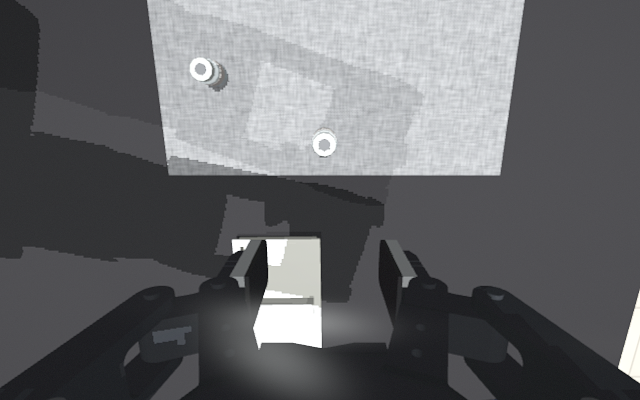

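Emit:
move_arm --increments '[{"tx": 2.0,"ty": 0.05,"tz": 0,"rx": 0,"ry": 0,"rz": 0,"gripper": 0.4},{"tx": 1.9,"ty": 0,"tz": 2,"rx": 0,"ry": 0,"rz": 0,"gripper": 0.4},{"tx": 0,"ty": 0,"tz": 4,"rx": 0,"ry": 0,"rz": 0,"gripper": 0.4},{"tx": 0,"ty": 0,"tz": 4,"rx": 0,"ry": 0,"rz": 0,"gripper": 0.4},{"tx": 0,"ty": 0,"tz": 1.5,"rx": 0,"ry": 0,"rz": 0,"gripper": 0.4},{"tx": 0,"ty": 0,"tz": 0,"rx": 0,"ry": 0,"rz": 0,"gripper": 0.4},{"tx": 0,"ty": 0,"tz": 0,"rx": 0,"ry": 0,"rz": 0,"gripper": 0.4}]'

```text
clock: 28.6
eef_pos: [550.9, -125.4, 97.8]
tcp_rot: [3.141, 0.0, 1.571]
contact_force: [0.1, -0.7, -0.0]
opening: 0.698
```

Emit:
move_arm --increments '[{"tx": 0.05,"ty": -0.1,"tz": 3,"rx": 0,"ry": 0,"rz": 0,"gripper": 0.4},{"tx": 0,"ty": 0,"tz": 3,"rx": 0,"ry": 0,"rz": 0,"gripper": 0.4},{"tx": 0,"ty": 0,"tz": 1.2,"rx": 0,"ry": 0,"rz": 0,"gripper": 0.4},{"tx": 0,"ty": 0,"tz": 0,"rx": 0,"ry": 0,"rz": 0,"gripper": 0.4},{"tx": 0,"ty": 0,"tz": 0,"rx": 0,"ry": 0,"rz": 0,"gripper": 0.4},{"tx": 0,"ty": 0,"tz": 0,"rx": 0,"ry": 0,"rz": 0,"gripper": -0.2},{"tx": 0,"ty": 0,"tz": 0,"rx": 0,"ry": 0,"rz": 0,"gripper": -0.8},{"tx": 0,"ty": 0,"tz": 0,"rx": 0,"ry": 0,"rz": 0,"gripper": -0.8},{"tx": 0,"ty": 0,"tz": 0,"rx": 0,"ry": 0,"rz": 0,"gripper": -0.8},{"tx": 0,"ty": 0,"tz": 0,"rx": 0,"ry": 0,"rz": 0,"gripper": -0.8},{"tx": 0,"ty": 0,"tz": 0,"rx": 0,"ry": 0,"rz": 0,"gripper": -0.8},{"tx": 0,"ty": 0,"tz": 0,"rx": 0,"ry": 0,"rz": 0,"gripper": -0.8}]' --squeeze 25

```text
clock: 29.8
eef_pos: [550.2, -125.2, 26.2]
tcp_rot: [3.14, 0.0, 1.57]
contact_force: [-0.6, 0.7, 7.8]
opening: 0.259
```

Emit:
move_arm --increments '[{"tx": 0,"ty": 0,"tz": -0.5,"rx": 0,"ry": 0,"rz": 0,"gripper": -0.8},{"tx": 0,"ty": 0,"tz": -2.5,"rx": 0,"ry": 0,"rz": 0,"gripper": -0.8},{"tx": 0,"ty": 0,"tz": -4,"rx": 0,"ry": 0,"rz": 0,"gripper": -0.8},{"tx": 0,"ty": 0,"tz": -3,"rx": 0,"ry": 0,"rz": 0,"gripper": -0.8},{"tx": -1.5,"ty": -0.4,"tz": -1,"rx": 0,"ry": 0,"rz": 0,"gripper": -0.8},{"tx": -3.5,"ty": -0.8,"tz": 0,"rx": 0,"ry": 0,"rz": 0,"gripper": -0.8},{"tx": -4.5,"ty": -1,"tz": 0,"rx": 0,"ry": 0,"rz": 0,"gripper": -0.8},{"tx": -4.5,"ty": -1,"tz": 0,"rx": 0,"ry": 0,"rz": 0,"gripper": -0.8},{"tx": -4.5,"ty": -1,"tz": 0,"rx": 0,"ry": 0,"rz": 0,"gripper": -0.8},{"tx": -3,"ty": -0.8,"tz": 0,"rx": 0,"ry": 0,"rz": 0,"gripper": -0.8},{"tx": -1,"ty": -0.2,"tz": 0,"rx": 0,"ry": 0,"rz": 0,"gripper": -0.8},{"tx": 0,"ty": 0,"tz": 0,"rx": 0,"ry": 0,"rz": 0,"gripper": -0.8}]'

```text
clock: 31.0
eef_pos: [496.4, -351.2, 134.5]
tcp_rot: [-3.141, -0.0, 1.568]
contact_force: [0.0, 0.7, 0.1]
opening: 0.259
```

```bash
python3 m2.py w12 gc_tray; python3 -c "
from h import *
plan(498.5,-350.8,60,90,4.2)"
```

```text
31.0 [ 496.4 -351.2  134.5] [-3.1 -0.   1.6]
gc_tray 0.92 [148, 324] [ 498. -315.    3.]
 mask 0.78 [257.4, 33.4, 391.0, 249.6] ((497.4465026855469, -317.2509765625), (102.3572998046875, 175.04107666015625), 0.36053749918937683) depth mean [ 497.7 -304.3    7.5] z97 18.881436551533735 top c [ 497.7 -315.8   81.3] [ 97.4 166.5 130.8]
n=2 tx -0.10 ty 0.06 tz 3.74 rz 0.01   yaw0 90.01 total dy -0.0  D [  1.11680859  -2.05527562 -74.81193563]
```

View pics/w12.png

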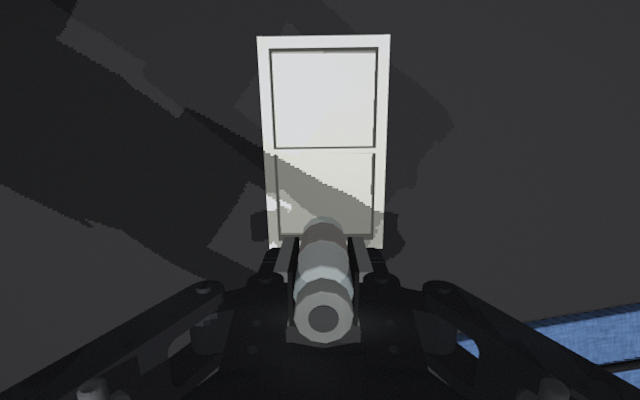

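Emit:
move_arm --increments '[{"tx": -0.3,"ty": 0.05,"tz": 2.5,"rx": 0,"ry": 0,"rz": 0,"gripper": -0.8},{"tx": 0,"ty": 0,"tz": 3.5,"rx": 0,"ry": 0,"rz": 0,"gripper": -0.8},{"tx": 0,"ty": 0,"tz": 2.5,"rx": 0,"ry": 0,"rz": 0,"gripper": -0.8},{"tx": 0,"ty": 0,"tz": 1.4,"rx": 0,"ry": 0,"rz": 0,"gripper": -0.8},{"tx": 0,"ty": 0,"tz": 0.3,"rx": 0,"ry": 0,"rz": 0,"gripper": -0.8},{"tx": 0,"ty": 0,"tz": 0,"rx": 0,"ry": 0,"rz": 0,"gripper": -0.8},{"tx": 0,"ty": 0,"tz": 0,"rx": 0,"ry": 0,"rz": 0,"gripper": -0.8}]'

```text
clock: 31.85
eef_pos: [498.9, -353.2, 34.4]
tcp_rot: [3.14, 0.001, 1.571]
contact_force: [0.3, -0.5, 0.2]
opening: 0.262
```

Emit:
move_arm --increments '[{"tx": 0,"ty": 0,"tz": 0.3,"rx": 0,"ry": 0,"rz": 0,"gripper": -0.8},{"tx": 0,"ty": 0,"tz": 0.2,"rx": 0,"ry": 0,"rz": 0,"gripper": -0.8},{"tx": 0,"ty": 0,"tz": 0,"rx": 0,"ry": 0,"rz": 0,"gripper": -0.8},{"tx": 0,"ty": 0,"tz": 0,"rx": 0,"ry": 0,"rz": 0,"gripper": -0.8}]'

```text
clock: 32.25
eef_pos: [498.5, -353.4, 29.2]
tcp_rot: [3.14, 0.001, 1.57]
contact_force: [-0.9, 1.2, 6.3]
opening: 0.262
```

Emit:
move_arm --increments '[{"tx": 0,"ty": 0,"tz": 0.1,"rx": 0,"ry": 0,"rz": 0,"gripper": -0.8},{"tx": 0,"ty": 0,"tz": 0,"rx": 0,"ry": 0,"rz": 0,"gripper": -0.8}]'

```text
clock: 32.45
eef_pos: [498.6, -353.5, 29.2]
tcp_rot: [3.14, 0.001, 1.57]
contact_force: [-3.0, 1.7, 15.6]
opening: 0.264
```

Emit:
move_arm --increments '[{"tx": 0,"ty": 0,"tz": -0.1,"rx": 0,"ry": 0,"rz": 0,"gripper": -0.8},{"tx": 0,"ty": 0,"tz": 0,"rx": 0,"ry": 0,"rz": 0,"gripper": -0.2},{"tx": 0,"ty": 0,"tz": 0,"rx": 0,"ry": 0,"rz": 0,"gripper": 0.1},{"tx": 0,"ty": 0,"tz": 0,"rx": 0,"ry": 0,"rz": 0,"gripper": 0.1},{"tx": 0,"ty": 0,"tz": 0,"rx": 0,"ry": 0,"rz": 0,"gripper": 0.1},{"tx": 0,"ty": 0,"tz": -1.5,"rx": 0,"ry": 0,"rz": 0,"gripper": 0.1},{"tx": 0,"ty": 0,"tz": -3.5,"rx": 0,"ry": 0,"rz": 0,"gripper": 0.1},{"tx": 0,"ty": 0,"tz": -4.5,"rx": 0,"ry": 0,"rz": 0,"gripper": 0.1},{"tx": 0,"ty": 0,"tz": -4.5,"rx": 0,"ry": 0,"rz": 0,"gripper": 0.1},{"tx": 0,"ty": 0,"tz": -3,"rx": 0,"ry": 0,"rz": 0,"gripper": 1},{"tx": 0,"ty": 0,"tz": 0,"rx": 0,"ry": 0,"rz": 0,"gripper": 1}]'

```text
clock: 33.55
eef_pos: [500.3, -354.7, 204.5]
tcp_rot: [3.134, 0.005, 1.57]
contact_force: [-0.1, -0.5, -0.1]
opening: 0.869
```

```bash
python3 m2.py w13 vial_tall_mid; python3 -c "
from h import *
plan(446,29,190,90)"
```

```text
33.55 [ 500.3 -354.7  204.5] [3.1 0.  1.6]
vial_tall_mid 0.61 [182, 318] [ 496.8 -355.1   37.5]
 mask 0.75 [308.3, 164.8, 336.6, 202.6] ((498.7550354003906, -355.4192199707031), (36.32054901123047, 22.23737144470215), 89.79829406738281) depth mean [ 499.  -349.    65.1] z97 79.18707348598662 top c [ 498.5 -353.    78.3] [18.6 19.3  4.2]
n=9 tx 4.24 ty -0.57 tz 0.09 rz -0.00   yaw0 89.98 total dy 0.0  D [-51.5523674  381.70957264  -8.1831572 ]
```

Emit:
move_arm --increments '[{"tx": 4.24,"ty": -0.57,"tz": 0,"rx": 0,"ry": 0,"rz": 0,"gripper": 1},{"tx": 4.24,"ty": -0.57,"tz": 0,"rx": 0,"ry": 0,"rz": 0,"gripper": 1},{"tx": 4.24,"ty": -0.57,"tz": 0,"rx": 0,"ry": 0,"rz": 0,"gripper": 1},{"tx": 4.24,"ty": -0.57,"tz": 0,"rx": 0,"ry": 0,"rz": 0,"gripper": 1},{"tx": 4.24,"ty": -0.57,"tz": 0,"rx": 0,"ry": 0,"rz": 0,"gripper": 1},{"tx": 4.24,"ty": -0.57,"tz": 0,"rx": 0,"ry": 0,"rz": 0,"gripper": 1},{"tx": 4.24,"ty": -0.57,"tz": 0,"rx": 0,"ry": 0,"rz": 0,"gripper": 1},{"tx": 4.24,"ty": -0.57,"tz": 0,"rx": 0,"ry": 0,"rz": 0,"gripper": 1},{"tx": 4.24,"ty": -0.57,"tz": 0,"rx": 0,"ry": 0,"rz": 0,"gripper": 1},{"tx": 0,"ty": 0,"tz": 0,"rx": 0,"ry": 0,"rz": 0,"gripper": 1},{"tx": 0,"ty": 0,"tz": 0,"rx": 0,"ry": 0,"rz": 0,"gripper": 1},{"tx": 0,"ty": 0,"tz": 0,"rx": 0,"ry": 0,"rz": 0,"gripper": 1}]'

```text
clock: 34.9
eef_pos: [446.4, 27.9, 197.5]
tcp_rot: [-3.14, 0.0, 1.57]
contact_force: [0.5, 0.3, -0.1]
opening: 0.999
```

```bash
python3 m2.py w14 jar_mid vial_short_mid; python3 - <<'E'
from h import *
s=r.sense(); im,d=r.grab_frame('wrist')
F=np.array([unproj('wrist',a,b,float(d[a,b]),s) for b in range(640) for a in range(300) if d[a,b]>0])
k=F[(np.hypot(F[:,0]-446,F[:,1]-70)<45)&(F[:,2]>44)&(F[:,2]<56)]
c=cv2.minEnclosingCircle(k[:,:2].astype(np.float32)); print(len(k),k.mean(0),np.ptp(k,axis=0),c)
plan(*c[0],90,90)
E
```

```text
34.9 [446.4  27.9 197.5] [-3.1  0.   1.6]
jar_mid 0.78 [140, 320] [443.8  66.9  25. ]
 mask 0.81 [293.3, 113.9, 353.6, 168.2] ((447.3247375488281, 66.10879516601562), (51.46342468261719, 52.284088134765625), 89.90660095214844) depth mean [447.2  68.5  50. ] z97 51.25414991137005 top c [447.3  68.2  50.3] [48.3 47.7  4.2]
vial_short_mid 0.69 [264, 318] [441.9 -62.7  22.5]
 mask 0.58 [308.7, 250.2, 328.8, 280.8] ((440.84539794921875, -63.26604461669922), (42.78938674926758, 22.205623626708984), 89.18633270263672) depth mean [441.1 -57.1  32.6] z97 45.939028014539886 top c [440.7 -61.8  44.9] [17.9 19.6  3.8]
2520 [447.23797371  68.36407711  49.95863442] [49.26814135 48.92862473  6.17795843] ((447.149169921875, 67.73110961914062), 25.0017147064209)
n=3 tx 1.33 ty 0.01 tz 3.60 rz -0.03   yaw0 89.90 total dy 0.1  D [   0.27085659   39.88096526 -108.12224859]
```

View pics/w14.png

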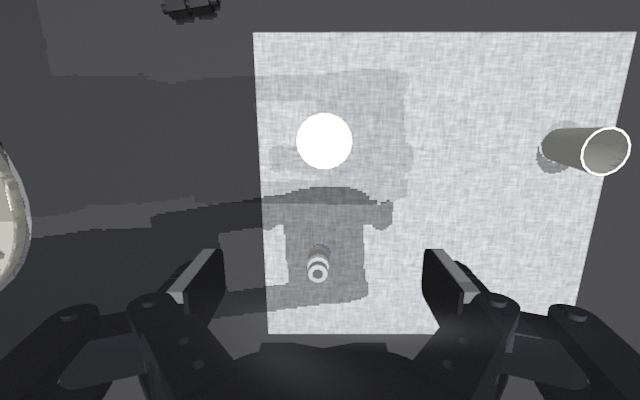

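Emit:
move_arm --increments '[{"tx": 2,"ty": 0.05,"tz": 1,"rx": 0,"ry": 0,"rz": 0,"gripper": 1},{"tx": 2,"ty": 0,"tz": 3.5,"rx": 0,"ry": 0,"rz": 0,"gripper": 1},{"tx": 0,"ty": 0,"tz": 3.5,"rx": 0,"ry": 0,"rz": 0,"gripper": 1},{"tx": 0,"ty": 0,"tz": 3,"rx": 0,"ry": 0,"rz": 0,"gripper": 1},{"tx": 0,"ty": 0,"tz": 0,"rx": 0,"ry": 0,"rz": 0,"gripper": 1},{"tx": 0,"ty": 0,"tz": 3.5,"rx": 0,"ry": 0,"rz": 0,"gripper": 1},{"tx": 0,"ty": 0,"tz": 3,"rx": 0,"ry": 0,"rz": 0,"gripper": 1},{"tx": 0,"ty": 0,"tz": 0,"rx": 0,"ry": 0,"rz": 0,"gripper": 1},{"tx": 0,"ty": 0,"tz": 0,"rx": 0,"ry": 0,"rz": 0,"gripper": 1}]'

```text
clock: 36.1
eef_pos: [447.8, 68.5, 24.3]
tcp_rot: [-3.141, 0.0, 1.57]
contact_force: [0.4, -0.6, 0.7]
opening: 0.998
```

Emit:
move_arm --increments '[{"tx": 0,"ty": 0,"tz": 0.5,"rx": 0,"ry": 0,"rz": 0,"gripper": 1},{"tx": 0,"ty": 0,"tz": 0,"rx": 0,"ry": 0,"rz": 0,"gripper": 0.4},{"tx": 0,"ty": 0,"tz": 0,"rx": 0,"ry": 0,"rz": 0,"gripper": -0.2},{"tx": 0,"ty": 0,"tz": 0,"rx": 0,"ry": 0,"rz": 0,"gripper": -0.2},{"tx": 0,"ty": 0,"tz": 0,"rx": 0,"ry": 0,"rz": 0,"gripper": -0.2},{"tx": 0,"ty": 0,"tz": 0,"rx": 0,"ry": 0,"rz": 0,"gripper": -0.2},{"tx": 0,"ty": 0,"tz": 0,"rx": 0,"ry": 0,"rz": 0,"gripper": -0.2},{"tx": 0,"ty": 0,"tz": 0,"rx": 0,"ry": 0,"rz": 0,"gripper": -0.2}]' --squeeze 35

```text
clock: 36.9
eef_pos: [447.8, 68.7, 19.1]
tcp_rot: [3.14, -0.0, 1.571]
contact_force: [-2.5, -0.0, 9.6]
opening: 0.572
```

Emit:
move_arm --increments '[{"tx": 0,"ty": 0,"tz": -0.5,"rx": 0,"ry": 0,"rz": 0,"gripper": -0.2},{"tx": 0,"ty": 0,"tz": -2,"rx": 0,"ry": 0,"rz": 0,"gripper": -0.2},{"tx": 0,"ty": 0,"tz": -3.5,"rx": 0,"ry": 0,"rz": 0,"gripper": -0.2},{"tx": 0,"ty": 0,"tz": -4,"rx": 0,"ry": 0,"rz": 0,"gripper": -0.2},{"tx": 0,"ty": 0,"tz": -3,"rx": 0,"ry": 0,"rz": 0,"gripper": -0.2},{"tx": 0,"ty": 0,"tz": -1,"rx": 0,"ry": 0,"rz": 0,"gripper": -0.2},{"tx": 0,"ty": 0,"tz": 0,"rx": 0,"ry": 0,"rz": 0,"gripper": -0.2}]'

```text
clock: 37.6
eef_pos: [448.2, 68.8, 159.5]
tcp_rot: [3.138, -0.0, 1.57]
contact_force: [1.2, -0.6, -1.5]
opening: 0.576
```

```bash
python3 -c "
from h import *
s,im,d=grab('side','s15')
for o in r.place_of('jar_mid','side'): print(o, atz('side',*o['location'],25+140))
plan(498,-275.5,162,90,4.3)"
```

```text
n=9 tx -3.82 ty 0.57 tz -0.05 rz -0.00   yaw0 89.98 total dy 0.0  D [  51.38120523 -344.01336478    4.70844803]
```

Emit:
move_arm --increments '[{"tx": -2,"ty": 0.3,"tz": 0,"rx": 0,"ry": 0,"rz": 0,"gripper": -0.2},{"tx": -4,"ty": 0.6,"tz": 0,"rx": 0,"ry": 0,"rz": 0,"gripper": -0.2},{"tx": -4,"ty": 0.6,"tz": 0,"rx": 0,"ry": 0,"rz": 0,"gripper": -0.2},{"tx": -4,"ty": 0.6,"tz": 0,"rx": 0,"ry": 0,"rz": 0,"gripper": -0.2},{"tx": -4,"ty": 0.6,"tz": 0,"rx": 0,"ry": 0,"rz": 0,"gripper": -0.2},{"tx": -4,"ty": 0.6,"tz": 0,"rx": 0,"ry": 0,"rz": 0,"gripper": -0.2},{"tx": -4,"ty": 0.6,"tz": 0,"rx": 0,"ry": 0,"rz": 0,"gripper": -0.2},{"tx": -4,"ty": 0.6,"tz": 0,"rx": 0,"ry": 0,"rz": 0,"gripper": -0.2},{"tx": -3,"ty": 0.4,"tz": 0,"rx": 0,"ry": 0,"rz": 0,"gripper": -0.2},{"tx": -1.4,"ty": 0.2,"tz": 0,"rx": 0,"ry": 0,"rz": 0,"gripper": -0.2},{"tx": 0,"ty": 0,"tz": 0,"rx": 0,"ry": 0,"rz": 0,"gripper": -0.2},{"tx": 0,"ty": 0,"tz": 0,"rx": 0,"ry": 0,"rz": 0,"gripper": -0.2}]'

```text
clock: 38.9
eef_pos: [497.3, -274.3, 156.8]
tcp_rot: [-3.139, -0.002, 1.57]
contact_force: [0.6, 0.7, 0.3]
opening: 0.573
```

```bash
python3 -c "
from h import *
plan(498,-275.5,40,90,4.2)"; python3 m2.py w16 gc_tray
```

```text
n=3 tx -0.04 ty 0.02 tz 3.89 rz -0.01   yaw0 89.96 total dy 0.0  D [   0.72305025   -1.2419278  -116.83293935]
38.9 [ 497.3 -274.3  156.8] [-3.1 -0.   1.6]
 mask 0.7 [265.5, 142.3, 382.6, 242.9] ((497.2402648925781, -283.6396484375), (101.02312469482422, 98.94599151611328), 0.5700917840003967) depth mean [ 497.7 -267.     8.3] z97 18.89861107714314 top c [ 497.3 -279.6   18. ] [96.8 93.7  4.2]
```

View pics/w16.png

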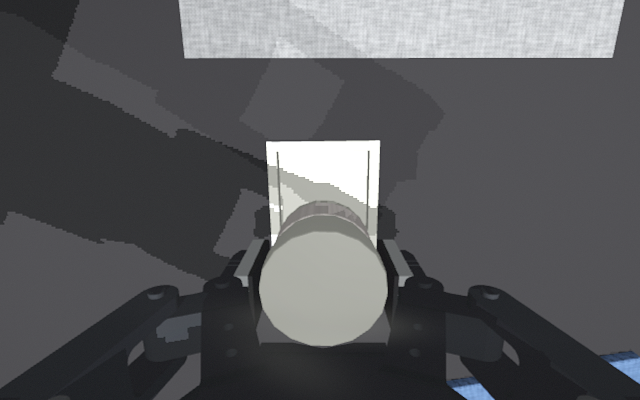

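Emit:
move_arm --increments '[{"tx": -0.1,"ty": 0,"tz": 2,"rx": 0,"ry": 0,"rz": 0,"gripper": -0.2},{"tx": 0,"ty": 0,"tz": 4,"rx": 0,"ry": 0,"rz": 0,"gripper": -0.2},{"tx": 0,"ty": 0,"tz": 3.5,"rx": 0,"ry": 0,"rz": 0,"gripper": -0.2},{"tx": 0,"ty": 0,"tz": 2.5,"rx": 0,"ry": 0,"rz": 0,"gripper": -0.2},{"tx": 0,"ty": 0,"tz": 0.7,"rx": 0,"ry": 0,"rz": 0,"gripper": -0.2},{"tx": 0,"ty": 0,"tz": 0.2,"rx": 0,"ry": 0,"rz": 0,"gripper": -0.2},{"tx": 0,"ty": 0,"tz": 0,"rx": 0,"ry": 0,"rz": 0,"gripper": -0.2},{"tx": 0,"ty": 0,"tz": 0,"rx": 0,"ry": 0,"rz": 0,"gripper": -0.2}]'

```text
clock: 39.85
eef_pos: [499.2, -276.7, 30.6]
tcp_rot: [3.14, 0.001, 1.571]
contact_force: [0.5, -0.1, -0.9]
opening: 0.569
```

Emit:
move_arm --increments '[{"tx": 0,"ty": 0,"tz": 0.5,"rx": 0,"ry": 0,"rz": 0,"gripper": -0.2},{"tx": 0,"ty": 0,"tz": 0.25,"rx": 0,"ry": 0,"rz": 0,"gripper": -0.2},{"tx": 0,"ty": 0,"tz": 0,"rx": 0,"ry": 0,"rz": 0,"gripper": -0.2},{"tx": 0,"ty": 0,"tz": 0,"rx": 0,"ry": 0,"rz": 0,"gripper": -0.2}]'

```text
clock: 40.25
eef_pos: [498.5, -276.6, 22.2]
tcp_rot: [3.141, 0.0, 1.57]
contact_force: [0.0, 0.2, 6.1]
opening: 0.57
```

Emit:
move_arm --increments '[{"tx": 0,"ty": 0,"tz": 0.1,"rx": 0,"ry": 0,"rz": 0,"gripper": -0.2},{"tx": 0,"ty": 0,"tz": 0,"rx": 0,"ry": 0,"rz": 0,"gripper": -0.2}]'

```text
clock: 40.45
eef_pos: [498.6, -276.6, 22.1]
tcp_rot: [3.141, 0.0, 1.57]
contact_force: [-4.6, 2.7, 18.1]
opening: 0.572
```

Emit:
move_arm --increments '[{"tx": 0,"ty": 0,"tz": -0.1,"rx": 0,"ry": 0,"rz": 0,"gripper": -0.2},{"tx": 0,"ty": 0,"tz": 0,"rx": 0,"ry": 0,"rz": 0,"gripper": 0.3},{"tx": 0,"ty": 0,"tz": 0,"rx": 0,"ry": 0,"rz": 0,"gripper": 0.7},{"tx": 0,"ty": 0,"tz": 0,"rx": 0,"ry": 0,"rz": 0,"gripper": 0.7},{"tx": 0,"ty": 0,"tz": 0,"rx": 0,"ry": 0,"rz": 0,"gripper": 0.7},{"tx": 0,"ty": 0,"tz": -1.5,"rx": 0,"ry": 0,"rz": 0,"gripper": 0.7},{"tx": 0,"ty": 0,"tz": -3.5,"rx": 0,"ry": 0,"rz": 0,"gripper": 0.7},{"tx": 0,"ty": 0,"tz": -4.5,"rx": 0,"ry": 0,"rz": 0,"gripper": 0.7},{"tx": 0,"ty": 0,"tz": -4.5,"rx": 0,"ry": 0,"rz": 0,"gripper": 0.7},{"tx": 0,"ty": 0,"tz": -4.5,"rx": 0,"ry": 0,"rz": 0,"gripper": 0.7},{"tx": 0,"ty": 0,"tz": -2.5,"rx": 0,"ry": 0,"rz": 0,"gripper": 0.7},{"tx": 0,"ty": 0,"tz": 0,"rx": 0,"ry": 0,"rz": 0,"gripper": 0.7}]'

```text
clock: 41.65
eef_pos: [500.2, -277.5, 237.2]
tcp_rot: [3.134, 0.004, 1.57]
contact_force: [0.0, 0.3, -0.3]
opening: 0.85
```

Emit:
move_arm --increments '[{"tx": -4,"ty": 0,"tz": 0,"rx": 0,"ry": 0,"rz": 0,"gripper": 0.7},{"tx": -4,"ty": 0,"tz": 0,"rx": 0,"ry": 0,"rz": 0,"gripper": 0.7},{"tx": -3,"ty": 0,"tz": 0,"rx": 0,"ry": 0,"rz": 0,"gripper": 0.7},{"tx": 0,"ty": 0,"tz": 0,"rx": 0,"ry": 0,"rz": 0,"gripper": 0.7},{"tx": 0,"ty": 0,"tz": 0,"rx": 0,"ry": 0,"rz": 0,"gripper": 0.7}]'

```text
clock: 42.15
eef_pos: [497.4, -386.2, 231.0]
tcp_rot: [-3.14, -0.001, 1.569]
contact_force: [-0.2, 0.4, -0.2]
opening: 0.848
```

```bash
python3 m2.py w17 jar_mid vial_tall_mid gc_tray; python3 -c "
from h import *
s,im,d=grab('top','t18')
s,im2,d=grab('side','s18')
w=cv2.imread('pics/w17.png')
a=cv2.resize(im2[60:400,200:500],(440,500))[:,:,::-1]; b=cv2.resize(w[0:300,150:450],(350,350))
o=np.zeros((500,790,3),np.uint8); o[:,:440]=a; o[:350,440:]=b; cv2.imwrite('pics/c18.png',o)"
```

```text
42.15 [ 497.4 -386.2  231. ] [-3.1 -0.   1.6]
jar_mid 0.55 [68, 323] [ 497.8 -279.    25. ]
vial_tall_mid 0.95 [147, 326] [ 501.1 -355.4   37.5]
 mask 0.88 [308.9, 133.0, 339.6, 162.1] ((498.4162902832031, -354.0704345703125), (27.145376205444336, 23.37759017944336), 89.84515380859375) depth mean [ 498.4 -350.7   71.2] z97 79.30429579322836 top c [ 498.4 -352.8   78.1] [18.9 18.8  3.6]
gc_tray 0.67 [105, 323] [ 497.5 -313.7    3. ]
 mask 0.73 [273.5, 17.9, 372.4, 187.3] ((497.6247253417969, -316.11273193359375), (100.08380126953125, 173.7171630859375), 0.4891889691352844) depth mean [ 497.5 -316.6    8.6] z97 19.096064123473543 top c [ 497.7 -315.5   46.8] [ 97.6 166.   61.3]
```

View pics/c18.png

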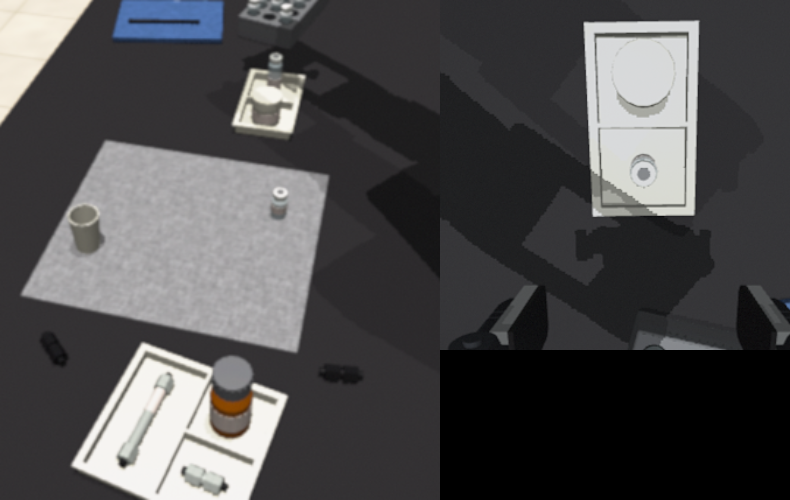

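The composite shows the column (145,420), the guard (205,478) and the bottle (232,400) in the large tray. The jar (642,72) and tall vial (642,172) are in the small tray, both upright. The short vial and beaker haven't moved.

```bash
python3 -c "
from h import *
print(r.sign_off(), r.sense()['clock'])"
```

```text
the job is handed in; nothing more can be done
the job is handed in; nothing more can be done
```

Both kits are made up and handed in at about 42 s on the robot clock. I placed the parts in the order listed: long column, guard column, amber bottle, tall vial, squat jar. I lowered each one until it touched the compartment floor before releasing it.

The last checks agreed with that:
- **Three-compartment tray:** the column's top measured 20 mm and the bottle's 98 mm, which are the heights expected on a 3 mm floor. The bottle stands upright and centred.
- **Guard column:** it shows lying in its own compartment in two side-camera pictures. The trained network did not pick it out after placing, so its final position was checked by eye only.
- **Two-compartment tray:** the tall vial's top measured 78 mm, as expected, and it stands upright. The jar's final height was not measured; its floor contact was felt as it was set down, and the last picture shows it upright in its compartment.
- **Left alone:** the short vial, the beaker and the black look-alikes stayed put, and I never approached the green one, which is outside the last picture's crop.

- **Disagreement:** the trays measured about 8–10 mm larger than their stated outer sizes. Their centres agreed across the wrist views to about 2–3 mm, and I placed the parts from those.

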